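# Put the scraper away and click the box lid shut

### The arm

A 6-joint arm with a two-finger parallel gripper is mounted at the origin on the work surface. World frame = base frame: x ahead of the robot, y to its left, z up, the work surface at z = 0. Lengths are in m, angles in rad, forces in N, time in s.
With the tool pointing down it reaches from about 0.35 to 0.975 m from the base axis. Payload 7.1 kg.
Tool frame: the origin (TCP) lies on the centre line of the jaws, within the pads' length; the fingertips stand r.tip_extent ahead of it and the grasp point (between the pads) lies 6 mm ahead of it (r.tip_extent is the distance from the TCP to the fingertips, in m); x points along the fingers, y is the direction in which the jaws open and shut, and the axes are right-handed (so a half turn about x gives the same grasp; the last joint's range is limited). The gripper opens to 88 mm and grips with 3 to 60 N. Pads are 20 mm wide; open, the fingers measure 115 mm over their backs; the gripper's body (75 mm by 178 mm) begins 61 mm behind the grasp point.
Start: joints at [-1.158, 0.423, 1.63, -0, 1.089, -0.019], TCP at [0.262, -0.568, 0.224] pointing down, gripper open.
Joint ranges: [-3, 3], [-0.9, 2.11], [0.09, 2.58], [-1.31, 4.45], [0.11, 2.69], [-2.54, 2.54]. Speed limits (rad/s): [2.39, 2.39, 3.01, 3.14, 3.14, 3.14].

### API

Orientations are given as a unit quaternion [w, x, y, z].
In Python, from plant import r gives the robot as it stands.
- The arm moves only by the shell command python3 -m inch 'ROWS' [FORCE]. ROWS is JSON, a list of rows, each a list of 7 numbers: the turn, a rotation vector about the tool's x, y, z in units of 10 degrees (1.0 is 10 degrees), then the shift along the tool's x, y, z in mm, then the closure in counts, from 0 (fully open) to 255 (shut). In form: [[ax, ay, az, tx, ty, tz, hand], ...]. A call has exactly 5 rows; each row is the pose to reach, as a shift and turn from the pose commanded when the call began, along the tool's axes at that moment; what a row does not reach only later rows make up. A row lasts 1/8 s, in which the tool goes at most 62.5 mm and 10.7 degrees, less where a joint would pass 70% of its speed; a pose out of reach is approached as far as the arm can. A call with a gripper value outside its range is refused whole. The fingers move at their own pace and stop on an object; FORCE is the grip in N (left out, the last holds). Time passes only in rows, so rows that repeat a pose let the fingers close, or fill a call up. It gives the time, the measured TCP pose, the force and the opening at its end, in the units of the state.
- r.get_obs(): the state, without advancing time (a new reading comes with each control period).
- r.grab_frame(name): name is "scene" or "top"; returns (picture, depth): 400x640x3 uint8, blue, green, red; 400x640 float32, m along the optical axis (not along the pixel's ray), 0 where there is no reading.
- r.calibration(name): a dict with "intrinsics" (3x3 intrinsics, pixels), "eye" and "orientation" of the camera in the world. Camera axes: x right, y down, z forward; pixel columns grow to the right and rows downward; lengths in m; the calibration is good to about 2 mm. A picture is of the moment at which its call begins. calibration takes no time and is no camera call.
- r.job_done(): hands the job in, once; it reports no verdict.
The state is a dict: "clock": time; "joint_pos": joint angles; "joint_vel": joint speeds; "joint_torque": joint torques, N m; "position": TCP position; "tool_rot": TCP orientation; "wrist_force": force on the tool from outside, world axes, zero at the start; "torque": the same for the moment, N m; "grip_width": finger opening in m.
Only numpy, scipy, OpenCV 4.12 (cv2) and the standard library are available. Lean on these libraries where they do the work, as an engineer would, in place of code of your own. Each camera call takes 0.05 s, during which the arm holds its last target.

### The job

First put the yellow scraper away inside the white baking-tool box, then slide the dark wooden lid into the box's grooves from the open end, notched end first, until it is fully home and the red spring catch has clicked into the lid's notch. Let go of everything, and leave the other things on the counter where they stand.

Things in the scene. Friction and masses are not known exactly. Their poses are not given: they have to be found in the camera images.
- tool_box: White open-topped box fixed on the counter, 68 mm high. Origin: on the counter; in its frame the outside runs x -80 to +100 mm, y +-69 mm; +x is the way the lid slides in. Inside: x -70 to +90, y +-51, cork floor 26 mm above the counter. The open entry end (-x) is always on the robot's left, the 68 mm high closed end at x = +90 stops the lid.
- entry (a point): Point in the box's frame at x = -80 mm, y = 0, 50 mm above the counter: middle of the low entry end's top. The two side ledges on which the lid rides (y 51 to 58.5 mm either side) are at this same height. From x = -80 to -45 mm they are open above, between side guides that narrow from about 133 mm apart to the lid channel's 117 mm.
- lip_start (a point): Point in the box's frame at x = -40 mm, y = 0, 62 mm above the counter: where the overhanging lips begin (raised lead-ins start at x = -52 mm). From here inwards they cover both ledges: underside 62 mm, top 68 mm above the counter, inner edges at y = +-51 mm. The lid slides in beneath them, its grip bar between them.
- lid: Dark wooden lid, 170 mm long (x), 114 wide, 8 thick, about 220 g, lying face up. Origin: centre of underside. Aluminium grip bar on top along x from -43 to +37 mm, 16 mm wide, from 8 to 44 mm above the underside. Leading end +x: a 20 mm full-width head, then a notch 14 mm deep in both side edges, x +32 to +65. Home: origin 2 to 5 mm along the box's x, on the ledges, axes as the box's.
- scraper: Yellow rigid scraper, 140 mm long (its x), lying flat, about 60 g. Origin: centre of length, on the underside. Handle 16 mm wide and 18 mm high from x = -70 to +30 mm; blade 54 mm wide, 8 mm thick, from x = +16 to +70 mm. It balances close to the origin, a good place to grip it across the handle.
- catch (a joint): Red spring catch in the box's +y wall near the closed end; m, 0 at rest (nose out in the lid channel), up to 0.014 pushed outward. Over the last 45 mm or so of travel the lid's head pushes its sloped face 7 to 11 mm aside; when the lid is home it springs back to 0 into the notch. Spring 180 N/m, 0.7 N preload: the lid needs up to about 15 N of push.
- catch_nose (a point): Tip of the catch at rest: the inner corner of its upright holding face, at x = +67, y = +48, 55 mm above the counter in the box's frame (fixed to the box, does not move with the catch).
- glass_bowl: Bystander: glass mixing bowl, 210 mm across, 90 mm high. Origin: centre of underside.
- tin_a: Bystander: round aluminium cake tin, 184 mm across, 45 mm high. Origin: centre of underside.
- tin_b: Bystander: the second cake tin, alike.
- sifter: Bystander: steel crank sifter, 110 mm across, 120 mm high, with a handle and a crank. Origin: centre of underside.
- sugar_jar: Bystander: amber glass jar, 68 mm across, 100 mm high. Origin: centre of underside.
- cutter: Bystander: copper ring cutter, 68 mm across, 28 mm high. Origin: centre of underside.
- pinch_bowl: Bystander: small blue bowl, 70 mm across, 32 mm high. Origin: centre of underside.
Things that resemble listed ones, but are neither listed nor needed, are in the scene too. Of the things like the lid, leave any that is green; of the rest the smaller one is meant. Several things look just like the scraper: the one meant starts farthest from the robot's base.

How it is judged:
By the outcome, as a careful person would: the job done as asked, in the order asked, and still so for the second after the job is handed in, with the robot touching nothing.
It also fails if it takes over 66 s, if anything falls off the work surface, if the arm or the gripper's body presses on something with over 40 N, if the wrist force passes 120 N, or if a joint passes its speed limit or range.

## Working session

There is one attempt and no reset: what is moved stays moved. The work goes in short steps, Python scripts to look and compute and a shell command to move; the robot and the scene stay as the last step left them, time stands still between calls to the robot, and variables do not carry over. Pictures are saved under pics/ and viewed, and the job is handed in when it is done.

```bash
ls; mkdir -p pics; cat > h.py <<'E'
import numpy as np,cv2
from plant import r
from scipy.spatial.transform import Rotation as R
def cal(n):
    c=r.calibration(n);K=np.array(c["intrinsics"]);e=np.array(c["eye"]);o=np.array(c["orientation"])
    M=o if o.shape==(3,3) else R.from_quat(o,scalar_first=True).as_matrix()
    return K,e,M
def ray(n,uv,z):
    K,e,M=cal(n);uv=np.atleast_2d(uv).astype(float)
    d=np.c_[uv,np.ones(len(uv))]@np.linalg.inv(K).T@M.T
    return e+d*((z-e[2])/d[:,2])[:,None]
def cloud(n,dep):
    K,e,M=cal(n);v,u=np.mgrid[:400,:640]
    p=np.stack([(u-K[0,2])/K[0,0]*dep,(v-K[1,2])/K[1,1]*dep,dep],-1)
    return p@M.T+e
def proj(n,P):
    K,e,M=cal(n);q=(np.atleast_2d(P)-e)@M;q=q@K.T
    return q[:,:2]/q[:,2:]
E
python3 - <<'E'
from h import *
for n in("scene","top"):
    im,d=r.grab_frame(n);cv2.imwrite(f"pics/{n}0.png",im);np.savez(f"{n}0.npz",im=im,d=d)
    print(n,*cal(n))
print(r.get_obs(),r.tip_extent)
E
```

```text
pics
scene [[389.23451748   0.         315.49432767]
 [  0.         389.23451748 199.79672505]
 [  0.           0.           1.        ]] [ 1.42201368 -0.03587755  0.79608367] [[ 4.37986014e-02  6.07814376e-01 -7.92870334e-01]
 [ 9.99040380e-01 -2.66839442e-02  3.47316394e-02]
 [-4.65180898e-05 -7.93630677e-01 -6.08399824e-01]]
top [[512.14191726   0.         324.13566482]
 [  0.         512.14191726 191.13744266]
 [  0.           0.           1.        ]] [ 0.24012446 -0.0061975   1.90502742] [[ 0.0137888  -0.99014104  0.13939367]
 [-0.99986935 -0.01247759  0.01027612]
 [-0.00843551 -0.13951715 -0.99018372]]
{'clock': 0.1, 'joint_pos': array([-1.15798320e+00,  4.23794391e-01,  1.63062528e+00,  2.23782683e-05,
        1.08859793e+00, -1.90135925e-02]), 'joint_vel': array([-1.15236368e-04, -4.61316529e-04, -1.81379461e-03,  8.22888883e-04,
        8.09383842e-05, -1.00447498e-03]), 'joint_torque': array([-3.98301163e-04, -5.45615852e+01, -2.74323428e+01,  6.45432039e-02,
        1.88366929e-02, -3.08903725e-05]), 'position': array([ 0.26139681, -0.56714668,  0.22355612]), 'tool_rot': array([-0.15099127, -0.69059748, -0.15198213,  0.69078085]), 'wrist_force': array([-0.35838531, -0.31258202,  0.58897931]), 'torque': array([-0.01913334, -0.04768155, -0.01937918]), 'grip_width': 0.08773142580856175} 0.025
```

View pics/scene0.png

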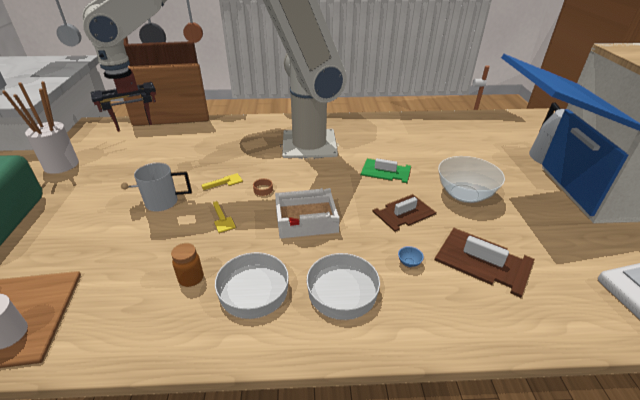

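View pics/top0.png

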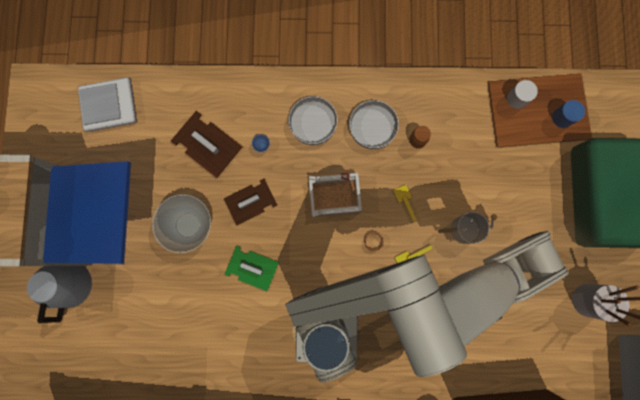

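```bash
python3 - <<'E'
from h import *
a=np.load("top0.npz");s=np.load("scene0.npz")
im=a["im"]
c=cv2.resize(im[150:285,210:450],None,fx=3.3,fy=3.3,interpolation=cv2.INTER_CUBIC);cv2.imwrite("pics/topz.png",c)
c=cv2.resize(s["im"][140:270,180:450],None,fx=2.9,fy=2.9,interpolation=cv2.INTER_CUBIC);cv2.imwrite("pics/scz.png",c)
for n,f in(("top",a),("scene",s)):
    hsv=cv2.cvtColor(f["im"],cv2.COLOR_BGR2HSV)
    m=cv2.inRange(hsv,(23,170,90),(32,255,255))
    k,l,st,ce=cv2.connectedComponentsWithStats(m)
    for i in range(1,k):
        if st[i,4]>25: print(n,st[i],ce[i],ray(n,ce[i],0.01)[0].round(3))
E
```

```text
top [395 185  14   8  65] [402.72307692 188.50769231] [ 0.521 -0.28   0.01 ]
top [395 246  37  17 196] [410.59693878 254.42857143] [ 0.276 -0.307  0.01 ]
scene [202 177  29  13 114] [216.81578947 183.18421053] [ 0.286 -0.333  0.01 ]
scene [214 202  21  31 256] [222.91015625 218.890625  ] [ 0.483 -0.284  0.01 ]
```

View pics/topz.png

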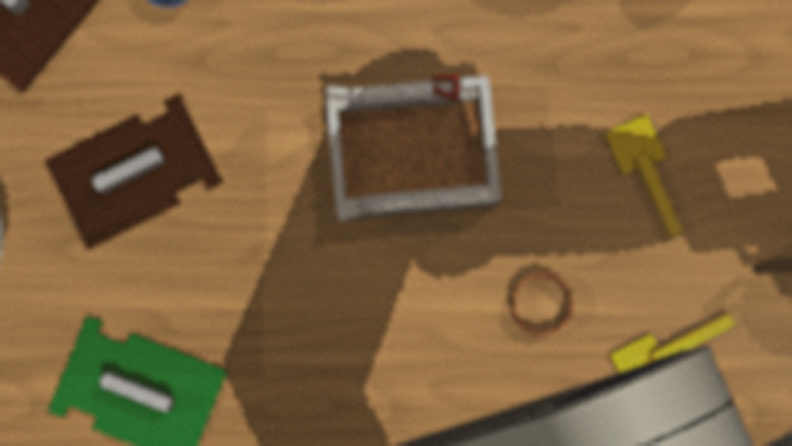

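View pics/scz.png

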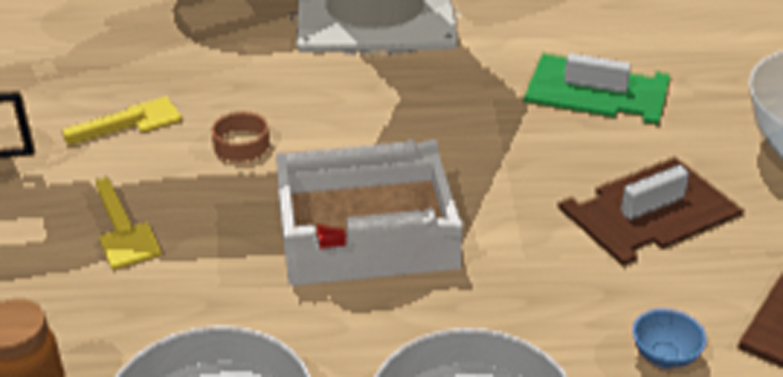

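```bash
python3 - <<'E'
from h import *
for n in("top","scene"):
    f=np.load(n+"0.npz");im=f["im"];C=cloud(n,f["d"]);hsv=cv2.cvtColor(im,cv2.COLOR_BGR2HSV)
    print(n,"table z",np.median(C[...,2][(abs(C[...,0]-.5)<.3)&(abs(C[...,1])<.5)&(abs(C[...,2])<.02)]))
    # box
    m=(C[...,2]>.060)&(C[...,2]<.076)&(abs(C[...,0]-.5)<.13)&(abs(C[...,1]+.04)<.16)
    P=C[m]; rc=cv2.minAreaRect((P[:,:2]*1000).astype(np.float32)); print("box",len(P),np.median(P[:,2]),rc,cv2.boxPoints(rc).round(1).tolist())
    # scraper
    m=(hsv[...,0]>=22)&(hsv[...,0]<=33)&(hsv[...,1]>170)&(C[...,0]>.38)&(C[...,0]<.65)&(C[...,1]<-.15)&(C[...,1]>-.4)
    m=m.astype(np.uint8);k,l,st,ce=cv2.connectedComponentsWithStats(m)
    i=1+np.argmax(st[1:,4]); m=l==i
    P=C[m];print("scr",len(P),P[:,2].min(),P[:,2].max(),P.mean(0))
    q=P[:,:2]-P[:,:2].mean(0);w,v=np.linalg.eigh(q.T@q);ax=v[:,1];t=q@ax
    rc=cv2.minAreaRect((P[:,:2]*1000).astype(np.float32));print(ax,t.min(),t.max(),rc,cv2.boxPoints(rc).round(1).tolist())
    # lid
    m=(hsv[...,2]<95)&(C[...,2]>0.002)&(C[...,2]<.02)&(abs(C[...,0]-.49)<.13)&(C[...,1]>.08)&(C[...,1]<.35)
    bar=(C[...,2]>.035)&(C[...,2]<.052)&(abs(C[...,0]-.49)<.08)&(C[...,1]>.1)&(C[...,1]<.26)
    k,l,st,ce=cv2.connectedComponentsWithStats(m.astype(np.uint8));i=1+np.argmax(st[1:,4]);
    for nm,mm in(("lid",l==i),("bar",bar)):
        P=C[mm];rc=cv2.minAreaRect((P[:,:2]*1000).astype(np.float32));print(nm,len(P),P.mean(0),rc,cv2.boxPoints(rc).round(1).tolist())
E
```

```text
top table z 0.001004900179710333
box 454 0.06765594472496039 ((490.4858703613281, -28.00726318359375), (146.0863037109375, 178.40591430664062), 6.951236724853516) [[407.20001220703125, 51.70000076293945], [428.79998779296875, -125.4000015258789], [573.7999877929688, -107.69999694824219], [552.2000122070312, 69.4000015258789]]
scr 206 -0.004587686149265746 0.027405477512436605 [ 0.49873991 -0.28013003  0.00998791]
[-0.93782647 -0.34710447] -0.032748485421894 0.07611862991750935 ((478.3123474121094, -287.5888366699219), (108.76510620117188, 53.29785919189453), 20.780555725097656) [[418.0, -282.0], [436.8999938964844, -331.79998779296875], [538.5999755859375, -293.20001220703125], [519.7000122070312, -243.39999389648438]]
lid 882 [0.46315245 0.28228073 0.00880471] ((465.01531982421875, 289.7867431640625), (113.72346496582031, 166.85009765625), 27.42384910583496) [[376.1000061035156, 337.6000061035156], [453.0, 189.5], [553.9000244140625, 241.89999389648438], [477.1000061035156, 390.0]]
bar 8 [0.47703793 0.25737186 0.04619117] ((477.003173828125, 256.7342834472656), (14.819295883178711, 
[... 758 characters left out ...]
964844, -296.70001220703125], [417.70001220703125, -344.3999938964844], [539.7000122070312, -288.70001220703125], [518.0, -241.0]]
lid 263 [0.5006478  0.25233389 0.00776474] ((475.65997314453125, 271.5081481933594), (114.13439178466797, 132.2414093017578), 27.726409912109375) [[394.3999938964844, 303.5], [455.8999938964844, 186.39999389648438], [556.9000244140625, 239.5], [495.3999938964844, 356.6000061035156]]
bar 9 [0.47991557 0.25757491 0.04114326] ((480.5073547363281, 257.8489685058594), (11.454055786132812, 2.393780469894409), 23.419828414916992) [[474.79998779296875, 256.70001220703125], [475.70001220703125, 254.5], [486.20001220703125, 259.0], [485.29998779296875, 261.20001220703125]]
```

```bash
cat > box.py <<'E'
from h import *
def lines(n,f):
    C=cloud(n,f["d"]);hsv=cv2.cvtColor(f["im"],cv2.COLOR_BGR2HSV)
    m=(C[...,2]>.058)&(C[...,2]<.08)&(abs(C[...,0]-.49)<.11)&(abs(C[...,1]+.03)<.13)
    red=((hsv[...,0]<8)|(hsv[...,0]>172))&(hsv[...,1]>150)&(abs(C[...,0]-.49)<.13)&(abs(C[...,1]+.03)<.13)
    v,u=np.nonzero(m&~red);P=ray(n,np.c_[u,v],.068)[:,:2]
    v,u=np.nonzero(red);print(n,"red",ray(n,np.c_[u,v],.06)[:,:2].mean(0),len(u))
    th=np.radians(-83.3);c=np.array([.489,-.027])
    Rm=np.array([[np.cos(th),-np.sin(th)],[np.sin(th),np.cos(th)]])
    Q=(P-c)@Rm  # box frame, centre of box outside
    for axn,o in(("y",0),("x",1)):
        for s in(1,-1):
            pts=[]
            for b in np.arange(-.06,.06,.005):
                k=Q[(Q[:,o]>=b)&(Q[:,o]<b+.005)]
                if len(k): 
                    e=(s*k[:,1-o]).max()
                    if e>.05: pts.append((b+.0025,s*e))
            pts=np.array(pts)
            if len(pts)>5:
                p=np.polyfit(*pts.T,1)
                for _ in range(4):
                    w=abs(pts[:,1]-np.polyval(p,pts[:,0]));k=w<max(.002,np.median(w)*1.5);p=np.polyfit(*pts[k].T,1)
                print(n,axn,s,"off mm",(p[1]*1000).round(1),"slope deg",np.degrees(p[0]).round(2),len(pts),k.sum(),)
for n in("top","scene"): lines(n,np.load(n+"0.npz"))
E
python3 box.py
python3 - <<'E'
from h import *
# lid bar & lid & scraper fine
for n in("top","scene"):
    f=np.load(n+"0.npz");im=f["im"];C=cloud(n,f["d"])
    bar=(C[...,2]>.03)&(C[...,2]<.056)&(abs(C[...,0]-.47)<.09)&(C[...,1]>.2)&(C[...,1]<.38)
    v,u=np.nonzero(bar);print(len(u),u.min(),u.max(),v.min(),v.max())
    P=ray(n,np.c_[u,v],.044)
    rc=cv2.minAreaRect((P[:,:2]*1000).astype(np.float32));print(n,"bar",rc)
    c=cv2.resize(im[160:240,215:300] if n=="top" else im[180:240,350:450],None,fx=7,fy=7,interpolation=cv2.INTER_CUBIC);cv2.imwrite(f"pics/lid_{n}.png",c)
E
```

```text
top red [ 0.56041741 -0.0673161 ] 9
top y 1 off mm 67.8 slope deg 0.31 24 19
top y -1 off mm -67.6 slope deg -0.32 24 23
top x 1 off mm 87.9 slope deg 0.58 24 23
top x -1 off mm -70.6 slope deg -3.83 7 5
scene red [ 0.56138488 -0.06180389] 61
scene y 1 off mm 78.7 slope deg -3.75 22 13
scene y -1 off mm -66.8 slope deg -0.32 24 18
scene x 1 off mm 86.7 slope deg 0.53 24 24
scene x -1 off mm -68.1 slope deg 6.37 7 4
102 238 258 195 207
top bar ((461.02386474609375, 290.08447265625), (16.629276275634766, 79.83728790283203), 27.695693969726562)
139 395 416 197 210
scene bar ((471.2905578613281, 289.11431884765625), (27.560869216918945, 92.61568450927734), 30.607280731201172)
```

```bash
python3 - <<'E'
from h import *
for n in("top","scene"):
    f=np.load(n+"0.npz");im=f["im"];C=cloud(n,f["d"]);hsv=cv2.cvtColor(im,cv2.COLOR_BGR2HSV)
    m=(hsv[...,0]>=20)&(hsv[...,0]<=34)&(hsv[...,1]>160)&(C[...,0]>.38)&(C[...,0]<.65)&(C[...,1]<-.2)&(C[...,1]>-.37)
    k,l,st,ce=cv2.connectedComponentsWithStats(m.astype(np.uint8));m=l==1+np.argmax(st[1:,4])
    v,u=np.nonzero(m)
    for z in(.008,.018):
        P=ray(n,np.c_[u,v],z)[:,:2]*1000
        rc=cv2.minAreaRect(P.astype(np.float32));print(n,z,rc)
        th=np.radians(23);a=np.array([np.cos(th),np.sin(th)]);b=np.array([-a[1],a[0]])
        o=np.array([470,-290]);t=(P-o)@a;s=(P-o)@b
        for lo in range(-80,80,10):
            k=(t>=lo)&(t<lo+10)
            if k.any(): print(lo,k.sum(),"s",s[k].min().round(),s[k].max().round(),s[k].mean().round(1),"t",t[k].min().round(),t[k].max().round())
    # dark lid
    m=(hsv[...,2]<95)&(C[...,2]>-.003)&(C[...,2]<.022)&(abs(C[...,0]-.465)<.12)&(C[...,1]>.17)&(C[...,1]<.41)&(hsv[...,1]>100)
    k,l,st,ce=cv2.connectedComponentsWithStats(m.astype(np.uint8));m=l==1+np.argmax(st[1:,4]);v,u=np.nonzero(m)
    P=ray(n,np.c_[u,v],.008)[:,:2]*1000;print("lid",n,len(u),cv2.minAreaRect(P.astype(np.float32)))
    # sifter region tall
    m=(C[...,2]>.05)&(C[...,2]<.14)&(C[...,0]>.2)&(C[...,0]<.5)&(C[...,1]<-.3)&(C[...,1]>-.55)
    print("sift",C[m].min(0),C[m].max(0),C[m].mean(0)) if n=="scene" else 0
o=r.get_obs();print(R.from_quat(o["tool_rot"],scalar_first=True).as_matrix())
E
```

```text
top 0.008 ((464.7264404296875, -293.3364562988281), (137.31698608398438, 55.89396667480469), 22.609790802001953)
-80 6 s -11.0 1.0 -5.0 t -75.0 -70.0
-70 11 s -10.0 5.0 -2.6 t -69.0 -60.0
-60 12 s -10.0 4.0 -3.2 t -60.0 -50.0
-50 11 s -11.0 4.0 -3.2 t -49.0 -41.0
-40 13 s -11.0 5.0 -3.1 t -40.0 -30.0
-30 12 s -12.0 5.0 -3.1 t -29.0 -21.0
-20 12 s -10.0 4.0 -3.1 t -20.0 -10.0
-10 11 s -11.0 5.0 -2.9 t -9.0 -1.0
0 20 s -27.0 22.0 -3.1 t 0.0 10.0
10 37 s -28.0 24.0 -2.1 t 10.0 20.0
20 41 s -28.0 27.0 -0.9 t 20.0 30.0
30 38 s -27.0 26.0 -0.5 t 30.0 40.0
40 40 s -28.0 26.0 -1.8 t 40.0 50.0
50 40 s -29.0 27.0 -1.4 t 50.0 60.0
60 9 s -20.0 20.0 -1.7 t 60.0 63.0
top 0.018 ((463.5424499511719, -291.82281494140625), (136.59312438964844, 55.59931564331055), 22.60973358154297)
-80 6 s -9.0 3.0 -3.1 t -75.0 -70.0
-70 12 s -8.0 7.0 -1.3 t -69.0 -60.0
-60 11 s -8.0 6.0 -0.8 t -59.0 -50.0
-50 12 s -9.0 6.0 -1.8 t -49.0 -40.0
-40 12 s -9.0 6.0 -0.8 t -39.0 -31.0
-30 13 s -10.0 7.0 -1.7 t -29.0 -20.0
-20 11 s -7.0 6.0 -0.6 t -20.0 -11.0
-10 12 s -9.0 6.0 -1.6 t -9.0 -1.0
0 21 s -25.0 24.0 -1.1 t 0.0 1
[... 1359 characters left out ...]
s -10.0 4.0 -2.4 t -10.0 -1.0
0 11 s -9.0 6.0 -2.3 t 0.0 10.0
10 11 s -8.0 6.0 -0.9 t 10.0 20.0
20 31 s -26.0 21.0 -2.7 t 21.0 30.0
30 37 s -29.0 23.0 -3.1 t 31.0 40.0
40 36 s -28.0 23.0 -2.8 t 40.0 50.0
50 39 s -28.0 23.0 -2.4 t 50.0 60.0
60 31 s -29.0 23.0 -0.2 t 61.0 70.0
70 34 s -28.0 22.0 -4.0 t 70.0 79.0
lid scene 315 ((470.69818115234375, 288.4507141113281), (114.3174057006836, 169.3454132080078), 27.717079162597656)
sift [ 0.3126523  -0.5497874   0.05002684] [ 0.42828298 -0.40025014  0.12400816] [ 0.3773522  -0.49137612  0.09026714]
[[-5.53510125e-04  4.18520702e-01 -9.08207088e-01]
 [ 1.31319976e-03 -9.08206140e-01 -4.18521065e-01]
 [-9.99998985e-01 -1.42431297e-03 -4.68999893e-05]]
```

```bash
cat > go.py <<'E'
import sys
from h import *
# go.py x y z jawyaw_deg  -> shift mm in tool axes, turn units
o=r.get_obs();M=R.from_quat(o["tool_rot"],scalar_first=True).as_matrix()
t=np.array([float(a) for a in sys.argv[1:4]]);y=np.radians(float(sys.argv[4]))
T=np.c_[[0,0,-1],[np.cos(y),np.sin(y),0],[np.sin(-y)*-1*-1,np.cos(y),0]]
T[:,2]=np.cross(T[:,0],T[:,1])
print("shift",(M.T@(t-o["position"])*1000).round(1),"turn",(R.from_matrix(M.T@T).as_rotvec(degrees=True)/10).round(3),"yaw",np.degrees(np.arctan2(M[1,1],M[0,1])).round(2),o["position"].round(4),o["wrist_force"].round(1),o["grip_width"].round(4),"t",o["clock"])
E
python3 go.py .4655 -.2935 .2236 -67; python3 go.py .4655 -.2935 .09 -67
```

```text
Traceback (most recent call last):
  File "go.py", line 8, in <module>
    print("shift",(M.T@(t-o["position"])*1000).round(1),"turn",(R.from_matrix(M.T@T).as_rotvec(degrees=True)/10).round(3),"yaw",np.degrees(np.arctan2(M[1,1],M[0,1])).round(2),o["position"].round(4),o["wrist_force"].round(1),o["grip_width"].round(4),"t",o["clock"])
                                                                                                                                                                                                                                ^^^^^^^^^^^^^^^^^^^^^
AttributeError: 'float' object has no attribute 'round'
Traceback (most recent call last):
  File "go.py", line 8, in <module>
    print("shift",(M.T@(t-o["position"])*1000).round(1),"turn",(R.from_matrix(M.T@T).as_rotvec(degrees=True)/10).round(3),"yaw",np.degrees(np.arctan2(M[1,1],M[0,1])).round(2),o["position"].round(4),o["wrist_force"].round(1),o["grip_width"].round(4),"t",o["clock"])
                                                                                                                                                                                                                                ^^^^^^^^^^^^^^^^^^^^^
AttributeError: 'float' object has no attribute 'round'
```

```bash
sed -i 's/o\["grip_width"\].round(4)/round(o["grip_width"],4)/' go.py
python3 go.py .4655 -.2935 .2236 -67
```

```text
shift [ 2.000e-01 -1.631e+02 -2.999e+02] turn [ 0.174 -0.     0.008] yaw -65.26 [ 0.2614 -0.5671  0.2236] [-0.4 -0.3  0.6] 0.0877 t 0.1
```

```bash
python3 -m inch '[[0.05,0,0,0,-29,-53,0],[0.1,0,0,0,-57,-105,0],[0.17,0,0,0,-85,-157,0],[0.17,0,0,0,-114,-209,0],[0.17,0,0,0,-141,-260,0]]'; python3 -m inch '[[0,0,0,0,-22,-40,0],[0,0,0,50,-22,-40,0],[0,0,0,100,-22,-40,0],[0,0,0,130,-22,-40,0],[0,0,0,130,-22,-40,0]]'; python3 go.py .4655 -.2935 .030 -67
```

```text
clock: 0.72
position: [0.4394, -0.329, 0.2241]
tool_rot: [-0.141, -0.693, -0.141, 0.693]
wrist_force: [0.0, -1.0, -0.2]
grip_width: 0.0879
clock: 1.35
position: [0.4652, -0.2936, 0.092]
tool_rot: [-0.14, -0.691, -0.143, 0.694]
wrist_force: [-0.3, 0.1, 0.1]
grip_width: 0.0881
shift [62.   0.3 -0.5] turn [0.005 0.018 0.026] yaw -66.95 [ 0.4652 -0.2936  0.092 ] [-0.3  0.1  0.1] 0.0881 t 1.35
```

```bash
python3 - <<'E'
from h import *
im,d=r.grab_frame("scene");cv2.imwrite("pics/s1.png",cv2.resize(im[120:300,130:370],None,fx=3,fy=3))
E
```

```text
(no output)
```

View pics/s1.png

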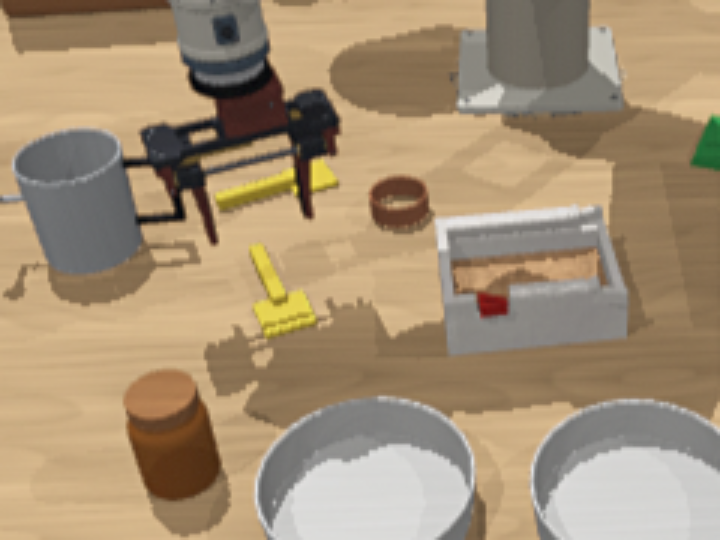

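```bash
python3 - <<'E'
from h import *
for n in("scene","top"):
    f=np.load(n+"0.npz");C=cloud(n,f["d"])
    m=(C[...,0]>.3)&(C[...,0]<.5)&(C[...,1]<-.33)&(C[...,1]>-.42)&(C[...,2]>.03)&(C[...,2]<.15)
    P=C[m]; k=P[:,1].argsort()[::-1][:12]; print(n,P[k].round(3))
E
```

```text
scene [[ 0.364 -0.4    0.095]
 [ 0.363 -0.4    0.079]
 [ 0.367 -0.401  0.041]
 [ 0.364 -0.401  0.043]
 [ 0.364 -0.401  0.091]
 [ 0.363 -0.401  0.059]
 [ 0.36  -0.401  0.044]
 [ 0.362 -0.401  0.108]
 [ 0.367 -0.401  0.053]
 [ 0.363 -0.402  0.105]
 [ 0.362 -0.402  0.074]
 [ 0.364 -0.402  0.087]]
top [[ 0.362 -0.402  0.041]
 [ 0.359 -0.403  0.087]
 [ 0.357 -0.403  0.118]
 [ 0.362 -0.403  0.086]
 [ 0.364 -0.403  0.069]
 [ 0.365 -0.404  0.05 ]
 [ 0.364 -0.404  0.115]
 [ 0.365 -0.404  0.098]
 [ 0.357 -0.404  0.063]
 [ 0.362 -0.404  0.096]
 [ 0.36  -0.405  0.063]
 [ 0.358 -0.405  0.044]]
```

Handle tip is at (0.363, -0.40), well clear of the gripper body (about x ≥ 0.43). Descend and grip.

```bash
python3 -m inch '[[0,0,0,30,0,0,0],[0,0,0,55,0,0,0],[0,0,0,62,0,0,0],[0,0,0,62,0,0,200],[0,0,0,62,0,0,255]]' 25;  python3 -m inch '[[0,0,0,0,0,0,255],[0,0,0,0,0,0,255],[0,0,0,0,0,0,255],[0,0,0,0,0,0,255],[0,0,0,-10,0,0,255]]';python3 -m inch '[[0,0,0,-50,0,0,255],[0,0,0,-90,0,0,255],[0,0,0,-90,0,0,255],[0,0,0,-90,0,0,255],[0,0,0,-90,0,0,255]]'; python3 go.py .4889 -.026 .14 6.5; python3 - <<'E'
from h import *
im,d=r.grab_frame("scene");cv2.imwrite("pics/s2.png",cv2.resize(im[100:300,130:370],None,fx=3,fy=3))
E
```

```text
clock: 2.02
position: [0.4678, -0.2954, 0.0336]
tool_rot: [0.142, 0.693, 0.141, -0.692]
wrist_force: [-0.2, 0.1, -0.5]
grip_width: 0.071
clock: 2.65
position: [0.4664, -0.2945, 0.042]
tool_rot: [-0.141, -0.692, -0.142, 0.693]
wrist_force: [0.6, 0.0, -0.2]
grip_width: 0.0214
clock: 3.28
position: [0.4661, -0.2943, 0.1311]
tool_rot: [-0.141, -0.692, -0.142, 0.693]
wrist_force: [-0.6, 0.3, -0.2]
grip_width: 0.0003
shift [  -8.6 -238.  -126. ] turn [-7.346e+00 -1.000e-03  1.500e-02] yaw -66.96 [ 0.4661 -0.2943  0.1311] [-0.6  0.3 -0.2] 0.0003 t 3.275
```

View pics/s2.png

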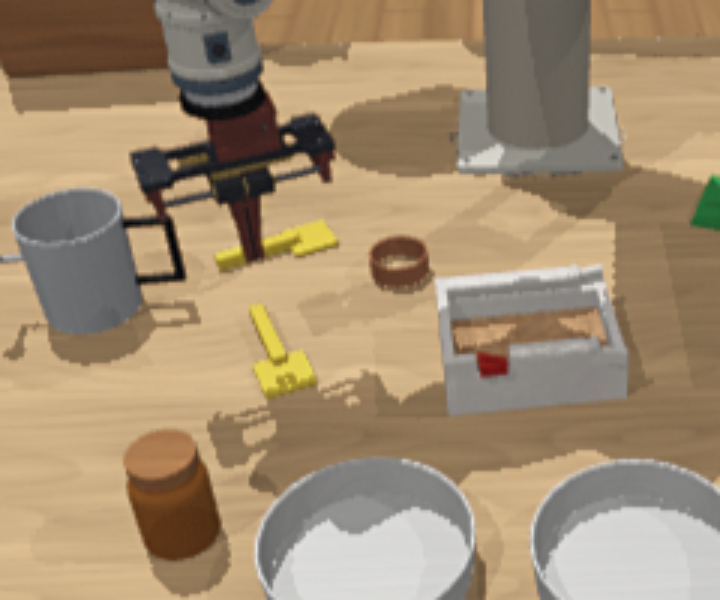

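```bash
python3 -m inch '[[0,0,0,0,0,0,100],[0,0,0,0,0,0,100],[0,0,0,0,0,0,100],[0,0,0,30,0,0,100],[0,0,0,50,0,0,100]]'; python3 -m inch '[[0,0,0,25,0,0,100],[0,0,0,45,0,0,100],[0,0,0,51,0,0,100],[0,0,0,51,0,0,100],[0,0,0,51,0,0,255]]';python3 -m inch '[[0,0,0,0,0,0,255],[0,0,0,0,0,0,255],[0,0,0,0,0,0,255],[0,0,0,0,0,0,255],[0,0,0,0,0,0,255]]' 25; python3 -m inch '[[0,0,0,0,0,0,255],[0,0,0,0,0,0,255],[0,0,0,0,0,0,255],[0,0,0,-5,0,0,255],[0,0,0,-10,0,0,255]]'
```

```text
clock: 3.95
position: [0.4668, -0.2947, 0.0815]
tool_rot: [-0.141, -0.693, -0.141, 0.693]
wrist_force: [0.7, -0.1, -0.7]
grip_width: 0.0469
clock: 4.58
position: [0.4674, -0.2952, 0.0321]
tool_rot: [0.142, 0.693, 0.141, -0.693]
wrist_force: [-0.8, -0.2, -0.2]
grip_width: 0.0465
clock: 5.2
position: [0.4669, -0.2949, 0.0313]
tool_rot: [-0.141, -0.693, -0.141, 0.693]
wrist_force: [-0.5, -0.8, -0.2]
grip_width: 0.0007
clock: 5.82
position: [0.467, -0.2949, 0.0417]
tool_rot: [0.141, 0.693, 0.141, -0.693]
wrist_force: [0.3, -0.4, 0.2]
grip_width: 0.0006
```

```bash
python3 - <<'E'
from h import *
t=r.get_obs()["position"]-[0,0,.025]
for n in("scene","top"):
    im,d=r.grab_frame(n);print(n,proj(n,t)); p=proj(n,t)[0].astype(int)
    cv2.imwrite(f"pics/{n}3.png",cv2.resize(im[p[1]-50:p[1]+50,p[0]-70:p[0]+70],None,fx=5,fy=5))
    np.savez(n+"3.npz",im=im,d=d)
E
```

```text
scene [[219.78981508 214.1157159 ]]
top [[407.14891012 202.59097078]]
```

View pics/scene3.png

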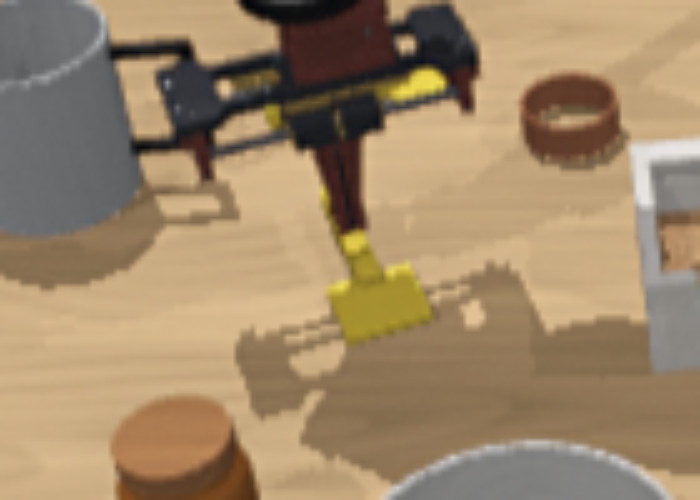

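View pics/top3.png

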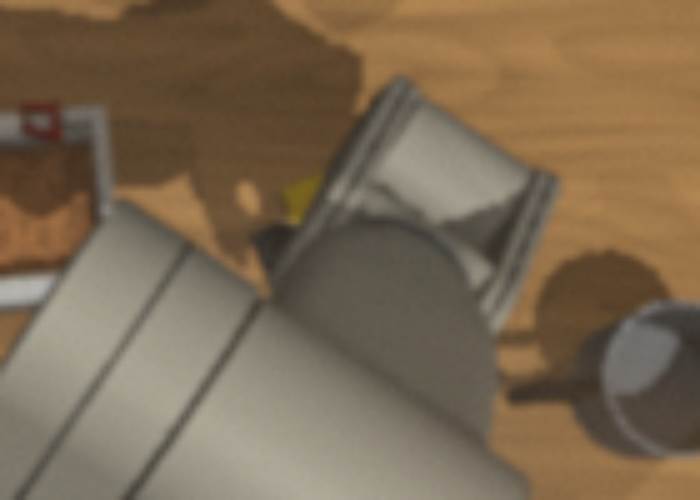

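```bash
python3 -m inch '[[0,0,0,-40,0,0,255],[0,0,0,-70,0,0,255],[0,0,0,-70,0,0,255],[0,0,0,-70,0,0,255],[0,0,0,-70,0,0,255]]'; python3 - <<'E'
from h import *
im,d=r.grab_frame("scene")
cv2.imwrite(f"pics/s4.png",cv2.resize(im[140:260,140:300],None,fx=5,fy=5));np.savez("scene4.npz",im=im,d=d)
E
```

```text
clock: 6.55
position: [0.4662, -0.2943, 0.1101]
tool_rot: [-0.141, -0.692, -0.142, 0.693]
wrist_force: [1.3, 0.1, -0.4]
grip_width: 0.0006
```

View pics/s4.png

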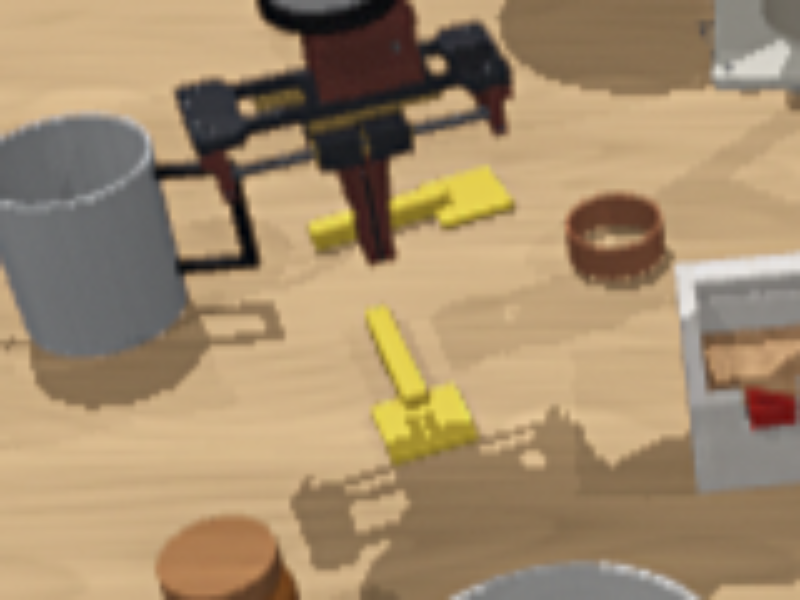

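```bash
python3 - <<'E'
from h import *
p=r.get_obs()["position"]
print(proj("scene",[p-[0,0,.025],[.4655,-.2935,.009],p-[0,0,.095],[.4655-.0644,-.2935-.0274,.018],[.4655+.0644,-.2935+.0274,.008]]))
f=np.load("scene4.npz");C=cloud("scene",f["d"])
for u,v in((216,190),(217,186),(214,188)): print(C[v,u])
# scraper strip
hsv=cv2.cvtColor(f["im"],cv2.COLOR_BGR2HSV)
m=(hsv[...,0]>=20)&(hsv[...,0]<=34)&(hsv[...,1]>150)
k,l,st,ce=cv2.connectedComponentsWithStats(m.astype(np.uint8))
for i in range(1,k):
    if st[i,4]>60: 
        P=C[l==i];print(st[i],P.mean(0),P.min(0),P.max(0));v,u=np.nonzero(l==i)
        for z in (.008,.018): print(z,cv2.minAreaRect((ray("scene",np.c_[u,v],z)[:,:2]*1000).astype(np.float32)))
E
```

```text
[[216.61149216 196.56689932]
 [220.67127725 215.68716051]
 [220.05317467 214.34616408]
 [214.76325861 201.20041507]
 [226.65944519 229.29994882]]
[ 0.47933763 -0.28894874  0.11911637]
[ 0.47498542 -0.28496892  0.13040059]
[ 0.47681821 -0.29433251  0.12475478]
[218 174  25  12 177] [ 0.27357742 -0.28815886  0.01470655] [ 0.22447246 -0.3296768  -0.00088033] [ 1.42201368 -0.03587755  0.79608367]
0.008 ((267.0281982421875, -294.1426086425781), (56.58110809326172, 82.21797943115234), 27.42584228515625)
0.018 ((281.6838073730469, -290.8655090332031), (55.863162994384766, 81.17467498779297), 27.425886154174805)
[213 202  22  31 307] [ 0.49220715 -0.28314657  0.01390882] [ 0.40234373 -0.3267573  -0.00123824] [ 1.42201368 -0.03587755  0.79608367]
0.008 ((461.89801025390625, -295.5296630859375), (155.28738403320312, 51.24195861816406), 23.44618034362793)
0.018 ((474.0809326171875, -292.23492431640625), (153.31695556640625, 50.59177017211914), 23.446142196655273)
```

```bash
python3 - <<'E'
from h import *
print(r.tip_extent)
f=np.load("scene4.npz");C=cloud("scene",f["d"])
for v in range(180,200): print(v,[ (f["im"][v,u].tolist(),C[v,u].round(3).tolist()) for u in (214,215,216,217)][1:3])
E
```

```text
0.025
180 [([33, 34, 66], [0.477, -0.287, 0.153]), ([29, 26, 58], [0.476, -0.284, 0.152])]
181 [([32, 33, 64], [0.47, -0.289, 0.145]), ([30, 29, 60], [0.474, -0.285, 0.148])]
182 [([30, 32, 57], [0.477, -0.288, 0.146]), ([31, 29, 62], [0.474, -0.286, 0.144])]
183 [([30, 32, 48], [0.476, -0.289, 0.142]), ([32, 31, 62], [0.474, -0.287, 0.14])]
184 [([28, 29, 43], [0.477, -0.289, 0.139]), ([32, 32, 63], [0.478, -0.286, 0.14])]
185 [([26, 25, 36], [0.477, -0.29, 0.136]), ([31, 33, 64], [0.475, -0.287, 0.134])]
186 [([27, 25, 29], [0.478, -0.29, 0.132]), ([30, 32, 65], [0.478, -0.287, 0.132])]
187 [([26, 24, 29], [0.471, -0.292, 0.124]), ([29, 32, 63], [0.474, -0.289, 0.126])]
188 [([27, 28, 33], [0.477, -0.291, 0.125]), ([29, 30, 51], [0.473, -0.29, 0.122])]
189 [([25, 27, 39], [0.476, -0.292, 0.12]), ([29, 30, 45], [0.475, -0.29, 0.12])]
190 [([27, 26, 40], [0.479, -0.292, 0.119]), ([25, 23, 32], [0.479, -0.289, 0.119])]
191 [([26, 27, 48], [0.48, -0.292, 0.116]), ([27, 31, 39], [0.475, -0.291, 0.113])]
192 [([62, 82, 113], [0.476, -0.294, 0.11]), ([81, 109, 133], [0.327, -0.331, 0.001])]
193 [([128, 173, 204], [0.332, -0.334, 0.001]), ([134, 178, 208], [0.331, -0.331, 0.0])]
194 [([140, 183, 214], [0.339, -0.333, 0.002]), ([140, 183, 214], [0.339, -0.329, 0.001])]
195 [([140, 184, 213], [0.341, -0.333, -0.001]), ([140, 183, 213], [0.346, -0.328, 0.002])]
196 [([142, 186, 216], [0.353, -0.33, 0.003]), ([142, 186, 216], [0.344, -0.329, -0.003])]
197 [([141, 185, 214], [0.357, -0.33, 0.002]), ([141, 183, 213], [0.355, -0.327, 0.0])]
198 [([139, 182, 212], [0.362, -0.329, 0.002]), ([140, 182, 212], [0.363, -0.325, 0.002])]
199 [([139, 180, 211], [0.365, -0.329, -0.0]), ([139, 180, 211], [0.362, -0.326, -0.002])]
```

```bash
python3 - <<'E'
from h import *
c=np.array([.4652,-.2936,0]);j=np.array([.391,-.92,0])
for s in(1,-1):
  for w in (.044,.05):
    for z in(.067,.08,.092): print(s,w,z,proj("scene",c+s*w*j+[0,0,z])[0].round(1))
E
```

```text
1 0.044 0.067 [203.5 204.9]
1 0.044 0.08 [202.7 201.5]
1 0.044 0.092 [202.  198.3]
1 0.05 0.067 [201.5 205.4]
1 0.05 0.08 [200.7 202. ]
1 0.05 0.092 [200.  198.9]
-1 0.044 0.067 [231.8 197.3]
-1 0.044 0.08 [231.3 194. ]
-1 0.044 0.092 [230.8 190.8]
-1 0.05 0.067 [233.7 196.8]
-1 0.05 0.08 [233.2 193.5]
-1 0.05 0.092 [232.7 190.3]
```

```bash
python3 -m inch '[[0,0,0,0,0,0,100],[0,0,0,0,0,0,100],[0,0,0,30,0,0,100],[0,0,0,60,0,0,100],[0,0,0,75,0,0,100]]';python3 -m inch '[[0,0,0,4,0,0,100],[0,0,0,7,0,0,100],[0,0,0,10,0,0,100],[0,0,0,10,0,0,100],[0,0,0,10,0,0,100]]'; python3 - <<'E'
from h import *
im,d=r.grab_frame("scene");p=r.get_obs()["position"];print(p)
cv2.imwrite(f"pics/s5.png",cv2.resize(im[160:260,140:300],None,fx=5,fy=5));np.savez("scene5.npz",im=im,d=d)
C=cloud("scene",d)
m=(abs(C[...,0]-.47)<.05)&(abs(C[...,1]+.29)<.07)&(im.max(2)<100)
for s in((C[...,1]>-.29),(C[...,1]<-.29)):
    v,u=np.nonzero(m&s);k=np.argsort(C[v,u,2])[:6];print(np.c_[u,v][k].tolist(),C[v,u][k].round(3).tolist())
E
```

```text
clock: 7.22
position: [0.4662, -0.2944, 0.0348]
tool_rot: [-0.141, -0.692, -0.142, 0.693]
wrist_force: [0.5, -0.2, 0.8]
grip_width: 0.047
clock: 7.85
position: [0.4671, -0.295, 0.0267]
tool_rot: [0.141, 0.693, 0.141, -0.693]
wrist_force: [0.2, 0.7, -0.3]
grip_width: 0.0533
[ 0.46707257 -0.29494872  0.02659724]
[[229, 211], [230, 210], [229, 210], [228, 209], [227, 207], [229, 209]] [[0.464, -0.265, 0.026], [0.465, -0.261, 0.031], [0.466, -0.264, 0.031], [0.462, -0.268, 0.033], [0.455, -0.271, 0.035], [0.466, -0.264, 0.035]]
[[210, 216], [210, 215], [209, 216], [209, 214], [209, 215], [210, 214]] [[0.489, -0.32, 0.028], [0.488, -0.319, 0.032], [0.493, -0.322, 0.032], [0.486, -0.322, 0.034], [0.492, -0.321, 0.035], [0.488, -0.319, 0.035]]
```

View pics/s5.png

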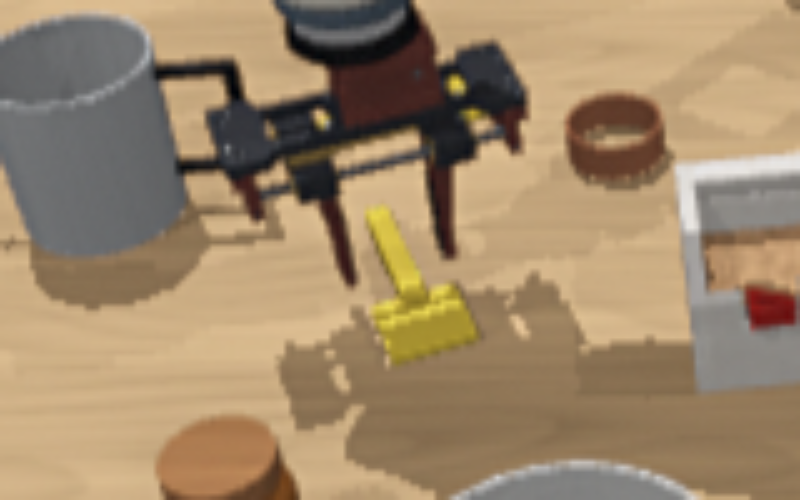

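```bash
python3 -m inch '[[0,0,0,4,0,0,100],[0,0,0,8,0,0,100],[0,0,0,12,0,0,100],[0,0,0,12,0,0,100],[0,0,0,12,0,0,100]]';python3 -m inch '[[0,0,0,2,0,0,100],[0,0,0,4,0,0,100],[0,0,0,4,0,0,100],[0,0,0,4,0,0,100],[0,0,0,4,0,0,100]]'; python3 - <<'E'
from h import *
im,d=r.grab_frame("scene");p=r.get_obs()["position"];print(p)
cv2.imwrite(f"pics/s6.png",cv2.resize(im[160:260,140:300],None,fx=5,fy=5))
E
```

```text
clock: 8.52
position: [0.4669, -0.2948, 0.0142]
tool_rot: [-0.141, -0.693, -0.141, 0.693]
wrist_force: [-0.3, 0.1, -0.5]
grip_width: 0.0532
clock: 9.15
position: [0.467, -0.2949, 0.0103]
tool_rot: [0.141, 0.693, 0.141, -0.693]
wrist_force: [-0.5, -0.2, -0.7]
grip_width: 0.0536
[ 0.46694577 -0.29488123  0.01031804]
```

View pics/s6.png

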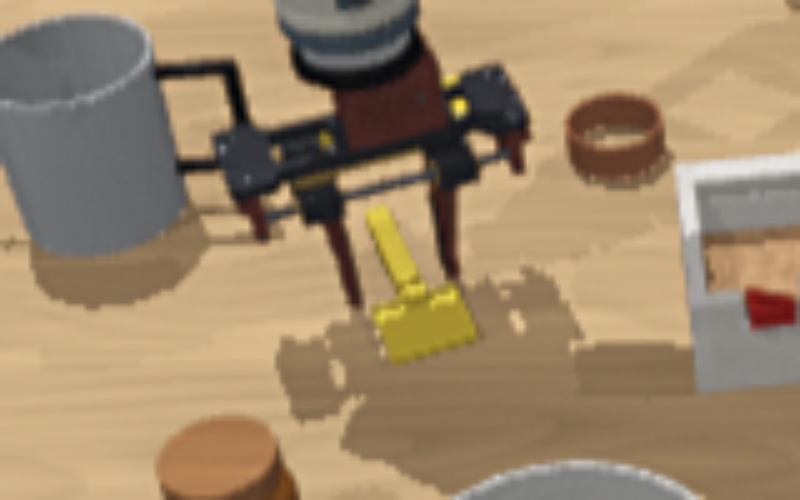

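```bash
python3 -m inch '[[0,0,0,2,0,0,100],[0,0,0,3,0,0,100],[0,0,0,3,0,0,255],[0,0,0,3,0,0,255],[0,0,0,3,0,0,255]]' 25;python3 -m inch '[[0,0,0,0,0,0,255],[0,0,0,0,0,0,255],[0,0,0,0,0,0,255],[0,0,0,0,0,0,255],[0,0,0,0,0,0,255]]'
```

```text
clock: 9.82
position: [0.4669, -0.2948, 0.0073]
tool_rot: [-0.141, -0.693, -0.141, 0.693]
wrist_force: [0.7, -0.2, -0.0]
grip_width: 0.0268
clock: 10.45
position: [0.4669, -0.2948, 0.0073]
tool_rot: [-0.141, -0.693, -0.141, 0.693]
wrist_force: [-0.5, 1.5, 0.4]
grip_width: 0.016
```

Gripped at 16 mm, the handle width. Lift and look.

```bash
python3 -m inch '[[0,0,0,-20,0,0,255],[0,0,0,-60,0,0,255],[0,0,0,-110,0,0,255],[0,0,0,-130,0,0,255],[0,0,0,-130,0,0,255]]'; python3 go.py .4889 -.026 .137 6.5
python3 - <<'E'
from h import *
im,d=r.grab_frame("scene");np.savez("scene7.npz",im=im,d=d)
cv2.imwrite(f"pics/s7.png",cv2.resize(im[120:260,140:340],None,fx=4,fy=4))
E
```

```text
clock: 11.08
position: [0.4682, -0.2957, 0.1401]
tool_rot: [0.143, 0.694, 0.14, -0.692]
wrist_force: [0.6, 1.0, -1.0]
grip_width: 0.0157
shift [   2.4 -240.1 -124.6] turn [-7.346e+00  2.000e-03 -3.200e-02] yaw -66.96 [ 0.4682 -0.2957  0.1401] [ 0.6  1.  -1. ] 0.0157 t 11.075
```

View pics/s7.png

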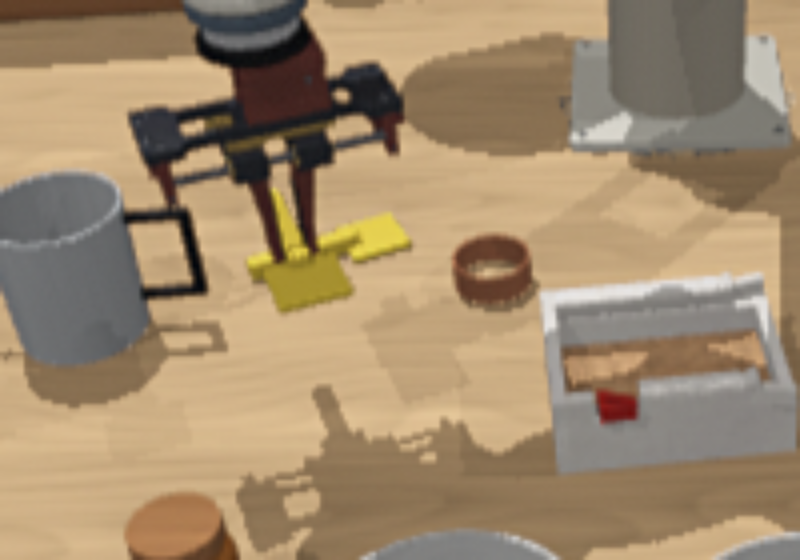

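```bash
python3 - <<'E'
from h import *
f=np.load("scene7.npz");C=cloud("scene",f["d"]);hsv=cv2.cvtColor(f["im"],cv2.COLOR_BGR2HSV)
m=(hsv[...,0]>=20)&(hsv[...,0]<=34)&(hsv[...,1]>150)&(C[...,2]>.08)&(C[...,2]<.2)
P=C[m];a=np.array([.9205,.3907]);t=(P[:,:2]-[.468,-.2957])@a
for lo in np.arange(-.09,.09,.01):
    k=(t>=lo)&(t<lo+.01)
    if k.sum(): print(lo.round(2),k.sum(),np.median(P[k,2]).round(4))
print(t.min(),t.max())
E
python3 -m inch '[[-1,0,0,0,-33,-17,255],[-2,0,0,0,-66,-34,255],[-3,0,0,0,-98,-51,255],[-4,0,0,0,-131,-68,255],[-5,0,0,0,-164,-85,255]]'
python3 go.py .4889 -.026 .137 6.5
```

```text
-0.07 2 0.1521
-0.06 3 0.1512
-0.05 4 0.1521
-0.04 6 0.1515
-0.03 5 0.1516
-0.02 7 0.1517
-0.01 9 0.1512
-0.0 19 0.1526
0.01 31 0.1469
0.02 57 0.1427
0.03 37 0.1415
0.04 33 0.1416
0.05 42 0.1414
0.06 53 0.1405
-0.06270501695715787 0.0684674032473993
clock: 11.75
position: [0.48, -0.1093, 0.1361]
tool_rot: [-0.422, -0.567, -0.423, 0.568]
wrist_force: [0.7, 0.2, -1.2]
grip_width: 0.0155
shift [ -0.9 -15.3 -82.3] turn [-2.314e+00 -2.000e-03  1.400e-02] yaw -16.64 [ 0.48   -0.1093  0.1361] [ 0.7  0.2 -1.2] 0.0155 t 11.75
```

```bash
python3 -m inch '[[-1,0,0,0,-6,-35,255],[-2,0,0,0,-12,-70,255],[-2.31,0,0,0,-15,-82,255],[-2.31,0,0,0,-15,-82,255],[-2.31,0,0,0,-15,-82,255]]'
python3 go.py .4889 -.026 .033 6.5
python3 - <<'E'
from h import *
for n in("scene","top"):
    im,d=r.grab_frame(n);np.savez(n+"8.npz",im=im,d=d)
    cv2.imwrite(f"pics/{n}8.png",cv2.resize(im[120:260,230:390],None,fx=4,fy=4))
E
```

```text
clock: 12.38
position: [0.4902, -0.0286, 0.1369]
tool_rot: [0.525, 0.473, 0.526, -0.473]
wrist_force: [-0.4, 0.0, -0.9]
grip_width: 0.0157
shift [103.9  -1.   -2.7] turn [-0.049  0.     0.004] yaw 6.01 [ 0.4902 -0.0286  0.1369] [-0.4  0.  -0.9] 0.0157 t 12.375
```

View pics/scene8.png

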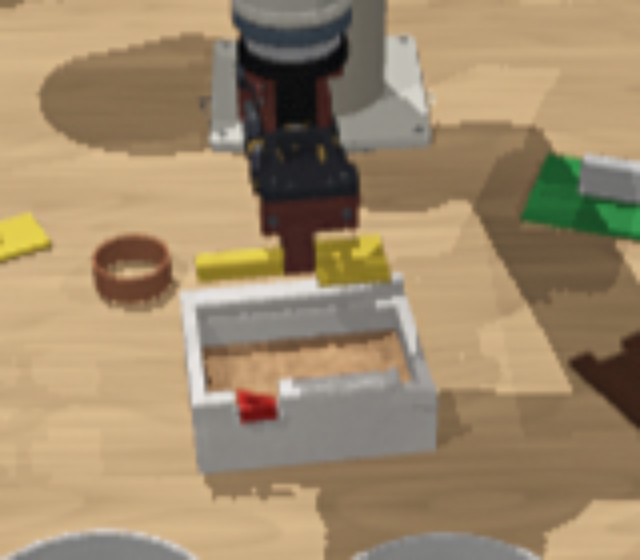

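View pics/top8.png

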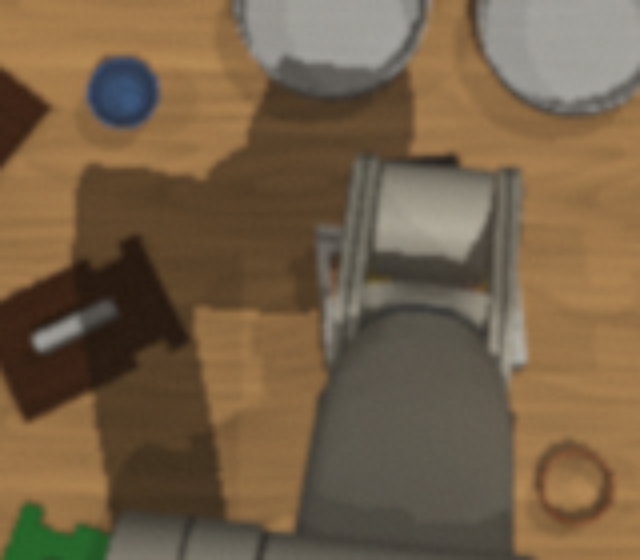

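```bash
cat >> h.py <<'E'
BO=np.array([.4878,-.0161]);_t=np.radians(-83.5)
BX=np.array([np.cos(_t),np.sin(_t)]);BY=np.array([-BX[1],BX[0]])
def tobox(P): q=P[...,:2]-BO; return np.stack([q@BX,q@BY,P[...,2]],-1)
E
python3 - <<'E'
from h import *
f=np.load("scene8.npz");C=cloud("scene",f["d"]);hsv=cv2.cvtColor(f["im"],cv2.COLOR_BGR2HSV)
m=(hsv[...,0]>=20)&(hsv[...,0]<=34)&(hsv[...,1]>150)&(C[...,2]>.1)&(C[...,2]<.2)
Q=tobox(C[m])*1000;print(Q.min(0),Q.max(0))
for lo in range(-80,100,20):
    k=(Q[:,0]>=lo)&(Q[:,0]<lo+20)
    if k.sum():print(lo,Q[k,1].min().round(),Q[k,1].max().round(),np.median(Q[k,1]).round(1),np.median(Q[k,2]).round())
E
```

```text
[-50.63692008 -21.37146493 131.4928042 ] [ 86.7089199   30.07652072 150.50505103]
-60 -21.0 30.0 5.5 139.0
-40 -21.0 30.0 8.5 139.0
-20 -20.0 29.0 9.5 139.0
0 15.0 20.0 17.7 138.0
20 -3.0 12.0 7.8 144.0
40 -2.0 14.0 7.6 144.0
60 -1.0 12.0 8.4 144.0
80 1.0 12.0 7.8 143.0
```

```bash
python3 go.py .4856 -.0234 .033 6.5
```

```text
shift [104.2  -4.2  -5.9] turn [-0.05   0.     0.001] yaw 6.0 [ 0.4904 -0.0288  0.1372] [ 0.8 -0.  -1.1] 0.0154 t 12.475
```

```bash
python3 -m inch '[[-0.05,0,0,15,-4,-6,255],[-0.05,0,0,45,-4,-6,255],[-0.05,0,0,70,-4,-6,255],[-0.05,0,0,85,-4,-6,255],[-0.05,0,0,85,-4,-6,255]]'
python3 -m inch '[[0,0,0,5,0,0,255],[0,0,0,10,0,0,255],[0,0,0,14,0,0,255],[0,0,0,17,0,0,255],[0,0,0,17,0,0,255]]'
```

```text
clock: 13.1
position: [0.4853, -0.0227, 0.0516]
tool_rot: [0.527, 0.47, 0.528, -0.471]
wrist_force: [0.2, 0.0, 0.3]
grip_width: 0.0159
clock: 13.72
position: [0.4858, -0.0223, 0.0351]
tool_rot: [0.528, 0.47, 0.528, -0.47]
wrist_force: [-0.8, 0.5, -0.7]
grip_width: 0.0159
```

```bash
python3 - <<'E'
from h import *
im,d=r.grab_frame("scene")
cv2.imwrite(f"pics/s9.png",cv2.resize(im[140:260,240:380],None,fx=5,fy=5));np.savez("scene9.npz",im=im,d=d)
E
```

```text
(no output)
```

View pics/s9.png

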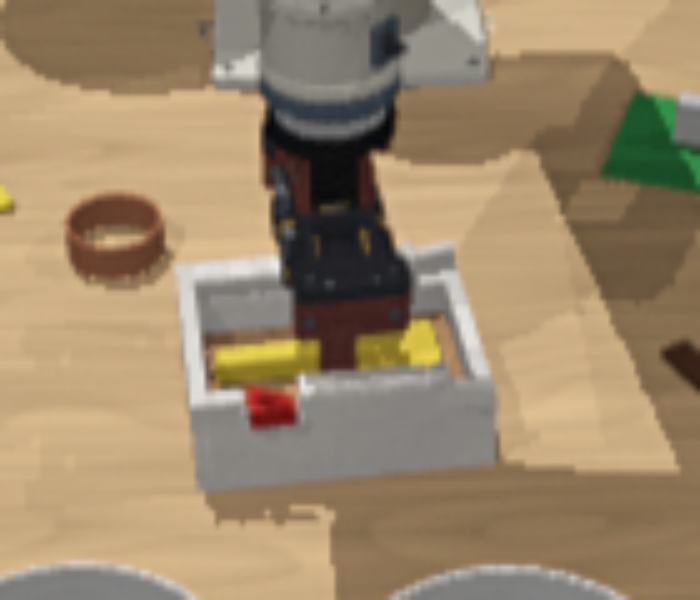

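```bash
python3 -m inch '[[0,0,0,1,0,0,255],[0,0,0,2,0,0,255],[0,0,0,2,0,0,150],[0,0,0,2,0,0,150],[0,0,0,2,0,0,150]]'
python3 -m inch '[[0,0,0,0,0,0,150],[0,0,0,-10,0,0,150],[0,0,0,-40,0,0,150],[0,0,0,-80,0,0,150],[0,0,0,-100,0,0,150]]'
python3 go.py .464 .2925 .135 27.5
```

```text
clock: 14.4
position: [0.4859, -0.0223, 0.0333]
tool_rot: [0.528, 0.47, 0.528, -0.47]
wrist_force: [0.2, -1.1, -0.2]
grip_width: 0.0357
clock: 15.02
position: [0.4868, -0.0224, 0.1358]
tool_rot: [0.529, 0.471, 0.527, -0.47]
wrist_force: [-0.3, -0.2, -0.1]
grip_width: 0.0361
shift [   0.7   13.8 -315.4] turn [-2.086  0.006 -0.016] yaw 6.64 [ 0.4868 -0.0224  0.1358] [-0.3 -0.2 -0.1] 0.0361 t 15.025
```

```bash
python3 -m inch '[[-0.4,0,0,0,3,-60,100],[-0.8,0,0,0,6,-120,100],[-1.3,0,0,0,8,-180,100],[-1.7,0,0,0,11,-240,100],[-2.1,0,0,0,14,-300,100]]'
python3 -m inch '[[0,0,0,0,0,-10,100],[0,0,0,0,0,-15,100],[0,0,0,0,0,-15,100],[0,0,0,0,0,-15,100],[0,0,0,0,0,-15,100]]'
python3 go.py .464 .2925 .135 27.6
python3 - <<'E'
from h import *
for n in("scene","top"):
    im,d=r.grab_frame(n);np.savez(n+"10.npz",im=im,d=d)
    c=im[130:260,260:460] if n=="scene" else im[130:270,200:400]
    cv2.imwrite(f"pics/{n}10.png",cv2.resize(c,None,fx=4,fy=4))
E
```

```text
clock: 15.65
position: [0.4648, 0.2793, 0.1342]
tool_rot: [0.606, 0.366, 0.605, -0.365]
wrist_force: [1.6, -0.1, 1.0]
grip_width: 0.053
clock: 16.27
position: [0.4585, 0.2896, 0.1333]
tool_rot: [0.605, 0.366, 0.605, -0.367]
wrist_force: [0.0, 0.1, 0.4]
grip_width: 0.0535
shift [-1.7  6.2  0. ] turn [-0.005  0.     0.001] yaw 27.55 [0.4585 0.2896 0.1333] [0.  0.1 0.4] 0.0535 t 16.275
```

View pics/scene10.png

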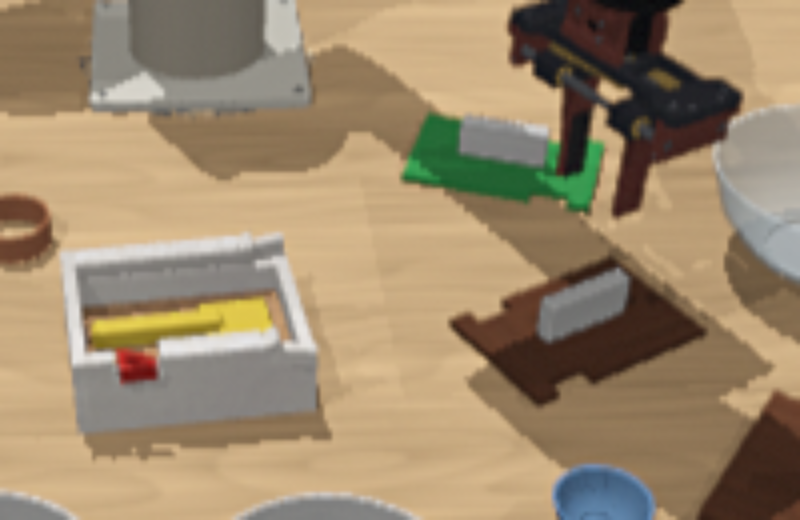

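View pics/top10.png

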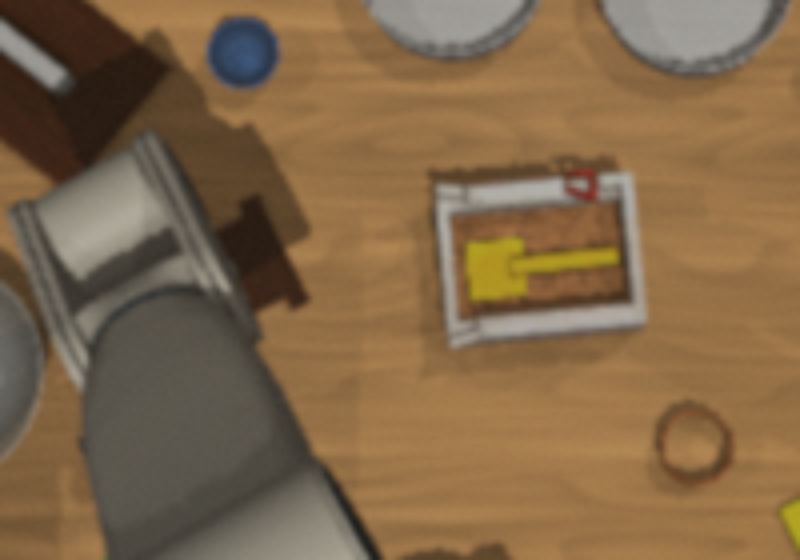

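```bash
sed -i 's/n+"0.npz"/n+"10.npz"/' box.py; python3 box.py; python3 - <<'E'
from h import *
f=np.load("scene10.npz");C=cloud("scene",f["d"]);p=r.get_obs()["position"];im=f["im"]
m=(C[...,2]>.1)&(C[...,2]<.17)&(abs(C[...,0]-p[0])<.06)&(abs(C[...,1]-p[1])<.06)
v,u=np.nonzero(m);k=np.argsort(C[v,u,2])[:14];print(C[v,u][k].round(3))
E
```

```text
top red [ 0.55712128 -0.06713814] 18
top y 1 off mm 67.8 slope deg 0.53 23 17
top y -1 off mm -68.1 slope deg -0.26 24 24
top x 1 off mm 87.9 slope deg 0.67 24 24
top x -1 off mm -74.2 slope deg 1.74 9 9
scene red [ 0.56029958 -0.06227176] 65
scene y 1 off mm 79.1 slope deg -4.33 21 12
scene y -1 off mm -66.8 slope deg -0.32 24 18
scene x 1 off mm 86.6 slope deg 0.82 24 24
scene x -1 off mm -66.5 slope deg 4.59 7 4
[[0.432 0.278 0.132]
 [0.434 0.274 0.133]
 [0.434 0.268 0.133]
 [0.49  0.303 0.134]
 [0.436 0.27  0.135]
 [0.491 0.294 0.135]
 [0.432 0.283 0.135]
 [0.439 0.263 0.136]
 [0.494 0.299 0.136]
 [0.49  0.306 0.137]
 [0.495 0.295 0.137]
 [0.486 0.313 0.138]
 [0.436 0.276 0.138]
 [0.436 0.273 0.138]]
```

```bash
python3 -m inch '[[0,0,0,30,6,0,100],[0,0,0,60,6,0,100],[0,0,0,90,6,0,100],[0,0,0,110,6,0,100],[0,0,0,115,6,0,100]]'
python3 -m inch '[[0,0,0,1,0,0,255],[0,0,0,2,0,0,255],[0,0,0,2,0,0,255],[0,0,0,2,0,0,255],[0,0,0,2,0,0,255]]' 40
python3 -m inch '[[0,0,0,0,0,0,255],[0,0,0,0,0,0,255],[0,0,0,0,0,0,255],[0,0,0,0,0,0,255],[0,0,0,-3,0,0,255]]' 40
```

```text
clock: 17.0
position: [0.4628, 0.2927, 0.017]
tool_rot: [0.604, 0.365, 0.605, -0.367]
wrist_force: [-0.5, 0.4, 0.0]
grip_width: 0.0535
clock: 17.62
position: [0.4636, 0.2935, 0.0168]
tool_rot: [0.605, 0.366, 0.605, -0.366]
wrist_force: [-0.9, -0.2, 4.8]
grip_width: 0.0156
clock: 18.25
position: [0.4633, 0.2932, 0.0192]
tool_rot: [0.605, 0.366, 0.605, -0.366]
wrist_force: [-0.3, -0.6, -1.8]
grip_width: 0.0159
```

```bash
python3 -m inch '[[0,0,0,-30,0,0,255],[0,0,0,-70,0,0,255],[0,0,0,-90,0,0,255],[0,0,0,-90,0,0,255],[0,0,0,-90,0,0,255]]'
python3 - <<'E'
from h import *
o=r.get_obs();print(o["position"])
for n in("scene","top"):
    im,d=r.grab_frame(n);np.savez(n+"11.npz",im=im,d=d)
    c=im[130:260,260:460] if n=="scene" else im[130:270,200:400]
    cv2.imwrite(f"pics/{n}11.png",cv2.resize(c,None,fx=4,fy=4))
f=np.load("scene11.npz");C=cloud("scene",f["d"]);hsv=cv2.cvtColor(f["im"],cv2.COLOR_BGR2HSV)
a=np.array([.464,-.886]);b=np.array([.886,.464]);q=C[...,:2]-o["position"][:2];t=q@a;s=q@b
m=(C[...,2]>.08)&(C[...,2]<.13)&(abs(t)<.11)&(abs(s)<.08)&(hsv[...,2]<110)
A=np.c_[t[m],s[m],np.ones(m.sum())]
z=C[m][:,2]
for _ in range(8):
    p,*_r=np.linalg.lstsq(A,z,rcond=None);k=abs(C[m][:,2]-np.c_[t[m],s[m],np.ones(m.sum())]@p)<.004;A=np.c_[t[m],s[m],np.ones(m.sum())][k];z=C[m][k,2]
print("plane slope t,s deg, z at tcp",np.degrees(p[:2]),p[2],k.sum(),m.sum())
T=t[m][k];S=s[m][k];print(T.min(),T.max(),S.min(),S.max())
E
```

```text
clock: 18.88
position: [0.4629, 0.293, 0.1084]
tool_rot: [0.605, 0.366, 0.605, -0.367]
wrist_force: [0.2, -0.5, -2.0]
grip_width: 0.0161
[0.46287199 0.29299456 0.10838274]
plane slope t,s deg, z at tcp [-0.10876943 -0.29856977] 0.10021072507413609 870 990
-0.08326600556608713 0.09048202366026914 -0.057147838394874945 0.05854689317817847
```

View pics/scene11.png

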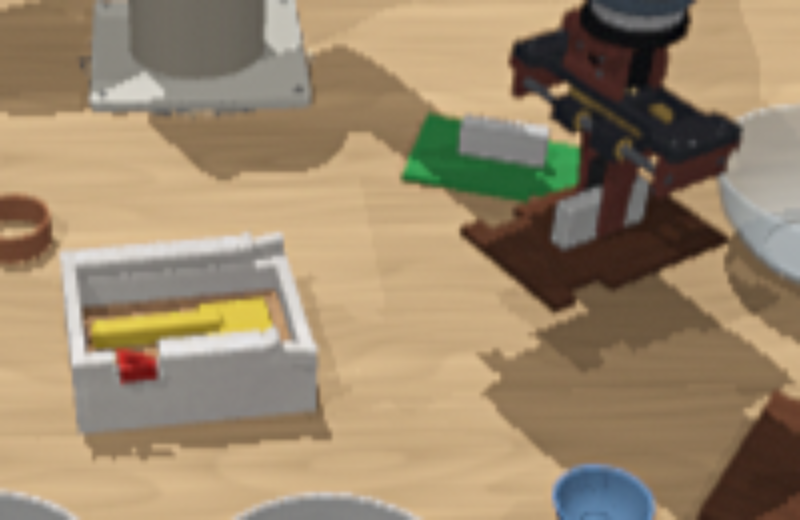

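```bash
python3 go.py .4665 .1712 .095 6.4
```

```text
shift [ 13.1 -53.1 109.6] turn [2.124 0.003 0.013] yaw 27.64 [0.4627 0.2929 0.108 ] [ 0.6 -0.7 -2.5] 0.0158 t 18.975
```

```bash
python3 -m inch '[[0.5,0,0,4,-15,28,255],[1.0,0,0,8,-30,58,255],[1.5,0,0,12,-44,90,255],[2.0,0,0,13,-52,108,255],[2.12,0,0,13,-53,110,255]]'
python3 -m inch '[[0,0,0,0,0,0,255],[0,0,0,0,0,0,255],[0,0,0,0,0,0,255],[0,0,0,0,0,0,255],[0,0,0,0,0,0,255]]'
cat > lid.py <<'E'
from h import *
import sys
tag=sys.argv[1];o=r.get_obs();p=o["position"];print(p.round(4),o["wrist_force"].round(1),"tcp box",(tobox(p)*1000).round(1))
for n in("scene","top"):
    im,d=r.grab_frame(n);np.savez(n+tag+".npz",im=im,d=d)
    c=im[130:260,240:440] if n=="scene" else im[130:270,200:400]
    cv2.imwrite(f"pics/{n}{tag}.png",cv2.resize(c,None,fx=4,fy=4))
    C=cloud(n,d);hsv=cv2.cvtColor(im,cv2.COLOR_BGR2HSV)
    zt=p[2]-.0085
    m=(abs(C[...,2]-zt)<.012)&(abs(C[...,0]-p[0])<.11)&(abs(C[...,1]-p[1])<.13)&(hsv[...,2]<110)
    k,l,st,ce=cv2.connectedComponentsWithStats(m.astype(np.uint8));m=l==1+np.argmax(st[1:,4])
    v,u=np.nonzero(m);P=ray(n,np.c_[u,v],zt)
    rc=cv2.minAreaRect((P[:,:2]*1000).astype(np.float32));Q=tobox(P)*1000
    print(n,m.sum(),"z",np.median(C[m][:,2]).round(4),rc[1:],"centre in box",(tobox(np.r_[np.array(rc[0])/1000,0])*1000).round(1),Q.min(0).round(1),Q.max(0).round(1))
E
python3 lid.py 12
```

```text
clock: 19.6
position: [0.467, 0.1702, 0.0953]
tool_rot: [0.526, 0.471, 0.527, -0.472]
wrist_force: [-0.3, -0.4, -2.3]
grip_width: 0.0159
clock: 20.23
position: [0.4676, 0.1716, 0.0963]
tool_rot: [0.527, 0.471, 0.527, -0.471]
wrist_force: [0.6, -1.0, -2.2]
grip_width: 0.0159
[0.4676 0.1716 0.0963] [ 0.6 -1.  -2.2] tcp box [-188.7    1.1   96.3]
scene 929 z 0.0881 ((116.68563842773438, 171.44955444335938), 6.314940929412842) centre in box [-185.3    8.1    0. ] [-271.   -50.5   87.8] [-99.6  66.6  87.8]
top 260 z 0.0874 ((114.6618423461914, 37.16865158081055), 10.463356018066406) centre in box [-1.156e+02  1.000e-01  0.000e+00] [-137.   -56.5   87.8] [-98.7  57.4  87.8]
```

View pics/scene12.png

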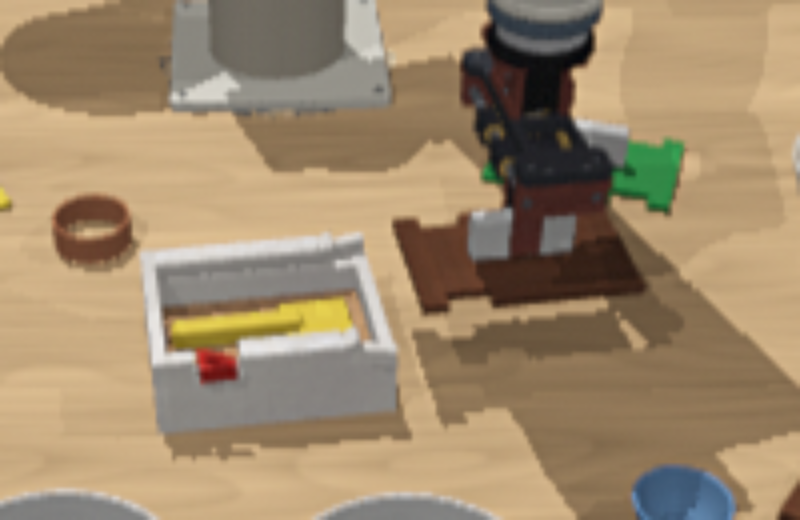

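View pics/top12.png

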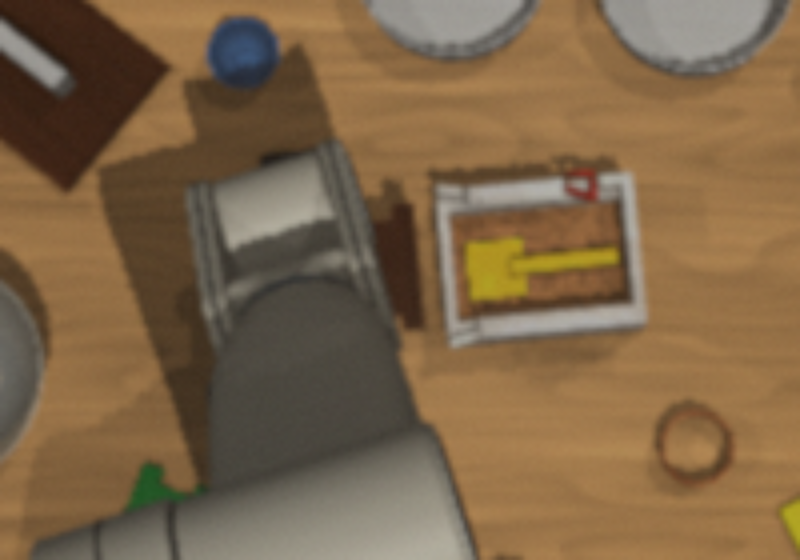

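```bash
python3 -m inch '[[0,0,0,12,0,0,255],[0,0,0,24,0,0,255],[0,0,0,24,0,12,255],[0,0,0,24,0,26,255],[0,0,0,24,0,40,255]]'
python3 lid.py 13
```

```text
clock: 20.95
position: [0.4723, 0.1304, 0.0725]
tool_rot: [0.527, 0.471, 0.527, -0.471]
wrist_force: [0.4, 0.9, -2.9]
grip_width: 0.0159
[0.4723 0.1304 0.0725] [ 0.4  0.9 -2.9] tcp box [-147.3    1.2   72.5]
scene 937 z 0.0641 ((117.6278305053711, 172.38429260253906), 5.007669925689697) centre in box [-143.3    8.3    0. ] [-229.7  -52.7   64. ] [-57.6  66.6  64. ]
top 229 z 0.0635 ((117.57980346679688, 31.470918655395508), 6.569443702697754) centre in box [-72.2   1.1   0. ] [-88.  -57.7  64. ] [-56.5  59.9  64. ]
```

View pics/scene13.png

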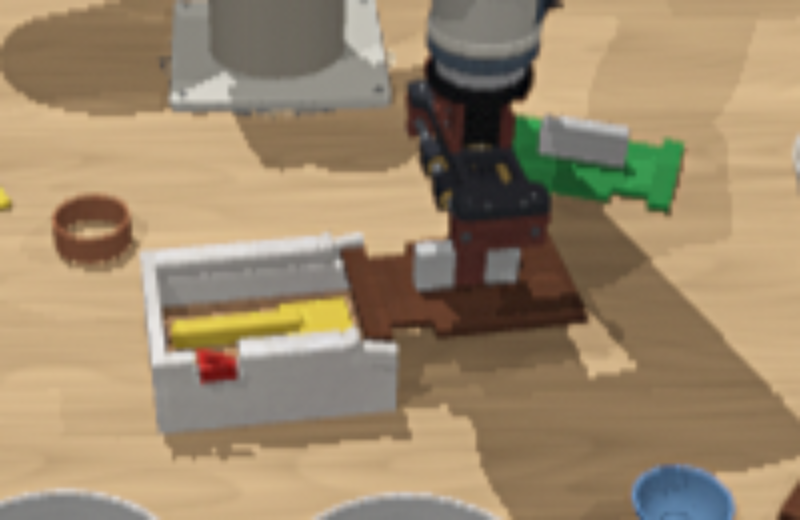

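View pics/top13.png

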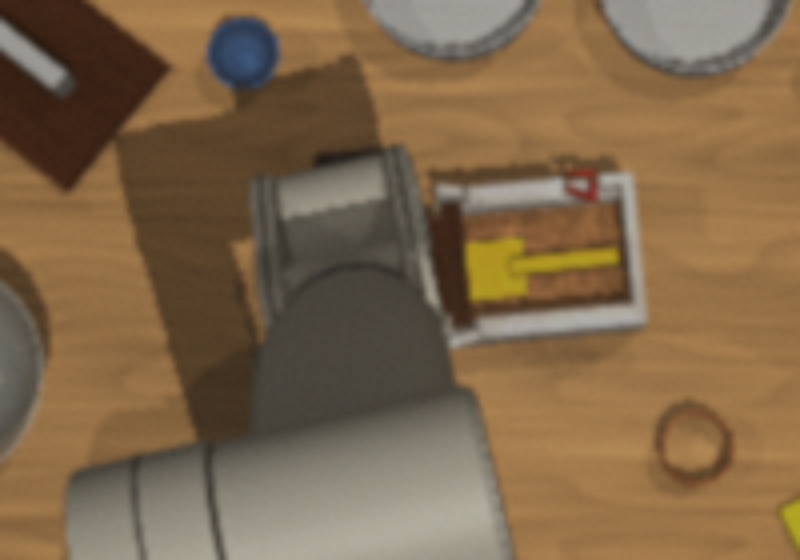

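```bash
python3 -m inch '[[0,0,0,2,0,0,255],[0,0,0,3,0,0,255],[0,0,0,4,0,0,255],[0,0,0,5,0,0,255],[0,0,0,5,0,0,255]]'; python3 -m inch '[[0,0,0,0.5,0,0,255],[0,0,0,1,0,0,255],[0,0,0,1,0,0,255],[0,0,0,1,0,0,255],[0,0,0,1,0,0,255]]'
```

```text
clock: 21.68
position: [0.4719, 0.1317, 0.0672]
tool_rot: [0.527, 0.471, 0.527, -0.471]
wrist_force: [0.2, 0.0, -1.5]
grip_width: 0.0159
clock: 22.3
position: [0.4721, 0.1317, 0.0665]
tool_rot: [0.527, 0.471, 0.527, -0.471]
wrist_force: [-2.5, 1.3, 6.0]
grip_width: 0.0159
```

```bash
python3 -m inch '[[0,0,0,-0.6,0,0,255],[0,0,0,-0.6,0,5,255],[0,0,0,-0.6,0,10,255],[0,0,0,-0.6,0,15,255],[0,0,0,-0.6,0,20,255]]'; python3 go.py .4721 .1117 .066 6.4
```

```text
clock: 22.92
position: [0.4742, 0.1112, 0.0668]
tool_rot: [0.527, 0.471, 0.527, -0.471]
wrist_force: [0.9, 0.6, -1.8]
grip_width: 0.0161
shift [ 0.8 -2.1 -0.8] turn [0.002 0.    0.002] yaw 6.42 [0.4742 0.1112 0.0668] [ 0.9  0.6 -1.8] 0.0161 t 22.925
```

```bash
python3 -m inch '[[0,0,0,0,0,5,255],[0,0,0,0,0,10,255],[0,0,0,0,0,15,255],[0,0,0,0,0,20,255],[0,0,0,0,0,25,255]]'; python3 lid.py 14
```

```text
clock: 23.55
position: [0.4771, 0.0866, 0.0669]
tool_rot: [0.527, 0.471, 0.527, -0.471]
wrist_force: [-0.7, 0.4, -2.3]
grip_width: 0.0159
[0.4771 0.0866 0.0669] [-0.7  0.4 -2.3] tcp box [-103.2    1.    66.9]
scene 864 z 0.0586 ((118.130126953125, 175.70433044433594), 3.349933624267578) centre in box [-98.9   7.4   0. ] [-184.2  -56.1   58.4] [-13.6  66.4  58.4]
top 174 z 0.0576 ((100.31362915039062, 24.075672149658203), 5.652803421020508) centre in box [-26.1   3.2   0. ] [-38.4 -47.   58.4] [-13.4  53.5  58.4]
```

View pics/scene14.png

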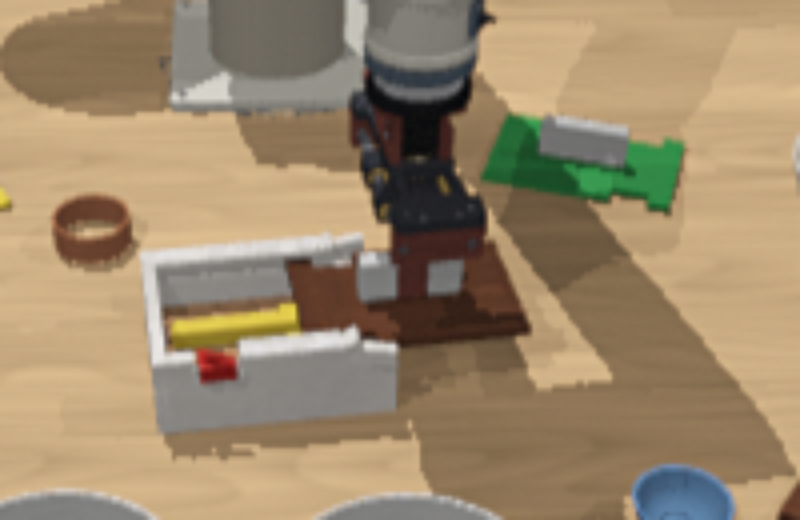

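View pics/top14.png

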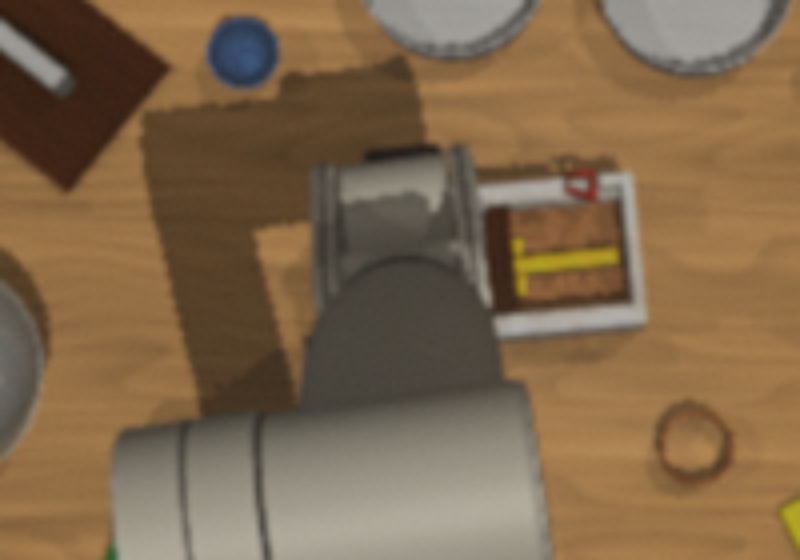

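```bash
python3 -m inch '[[0,0,0,0,0,6,255],[0,0,0,0,0,12,255],[0,0,0,0,0,18,255],[0,0,0,0,0,24,255],[0,0,0,0,0,30,255]]';python3 -m inch '[[0,0,0,0,0,5,255],[0,0,0,0,0,10,255],[0,0,0,0,0,15,255],[0,0,0,0,0,20,255],[0,0,0,0,0,25,255]]'; python3 go.py .4771 .03 .0669 6.4
```

```text
clock: 24.28
position: [0.4805, 0.0566, 0.0669]
tool_rot: [0.527, 0.471, 0.527, -0.471]
wrist_force: [-0.4, 0.1, -2.8]
grip_width: 0.0159
clock: 24.9
position: [0.4833, 0.0319, 0.0669]
tool_rot: [0.527, 0.471, 0.527, -0.471]
wrist_force: [-0.1, 0.3, -1.5]
grip_width: 0.0158
shift [-0.  -6.4  1.2] turn [ 0.004 -0.    -0.   ] yaw 6.44 [0.4833 0.0319 0.0669] [-0.1  0.3 -1.5] 0.0158 t 24.9
```

```bash
python3 -m inch '[[0,0,0,0,0,4,255],[0,0,0,0,0,8,255],[0,0,0,0,0,12,255],[0,0,0,0,0,16,255],[0,0,0,0,0,20,255]]' 58;python3 -m inch '[[0,0,0,0,0,3,255],[0,0,0,0,0,6,255],[0,0,0,0,0,9,255],[0,0,0,0,0,12,255],[0,0,0,0,0,15,255]]'; python3 lid.py 15
```

```text
clock: 25.52
position: [0.4851, 0.0123, 0.0668]
tool_rot: [0.527, 0.471, 0.528, -0.471]
wrist_force: [-2.0, 4.5, -1.1]
grip_width: 0.0156
clock: 26.15
position: [0.4871, -0.0029, 0.0668]
tool_rot: [0.527, 0.471, 0.527, -0.471]
wrist_force: [-2.6, 1.5, -2.1]
grip_width: 0.0157
[ 0.4871 -0.0029  0.0668] [-2.6  1.5 -2.1] tcp box [-13.2   0.8  66.8]
scene 772 z 0.0588 ((123.88709259033203, 168.66954040527344), 7.107967853546143) centre in box [-9.4  4.3  0. ] [-94.2 -58.3  58.3] [75.  65.4 58.3]
top 81 z 0.0582 ((102.96126556396484, 14.510136604309082), 0.3865397572517395) centre in box [73.5  6.   0. ] [ 60.8 -45.9  58.3] [76.6 57.5 58.3]
```

View pics/scene15.png

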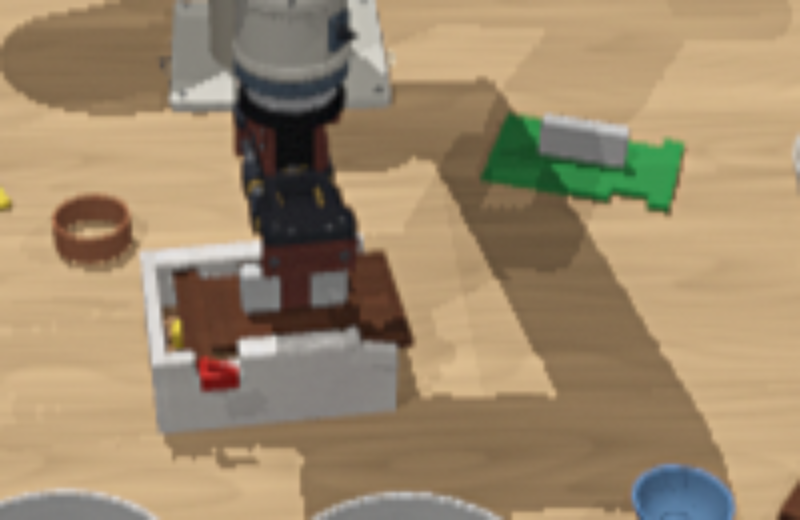

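```bash
python3 -m inch '[[0,0,0,0,0,2,255],[0,0,0,0,0,4,255],[0,0,0,0,0,6,255],[0,0,0,0,0,8,255],[0,0,0,0,0,10,255]]';python3 -m inch '[[0,0,0,0,0,1,255],[0,0,0,0,0,2,255],[0,0,0,0,0,2.5,255],[0,0,0,0,0,3,255],[0,0,0,0,0,3,255]]'; python3 lid.py 16
```

```text
clock: 26.88
position: [0.4883, -0.0126, 0.0669]
tool_rot: [0.527, 0.471, 0.527, -0.471]
wrist_force: [-2.8, 1.3, -1.7]
grip_width: 0.0157
clock: 27.5
position: [0.489, -0.0156, 0.067]
tool_rot: [0.528, 0.471, 0.527, -0.471]
wrist_force: [-1.2, -1.1, -1.9]
grip_width: 0.0155
[ 0.489  -0.0156  0.067 ] [-1.2 -1.1 -1.9] tcp box [-0.4  1.3 67. ]
scene 743 z 0.059 ((113.31190490722656, 169.28237915039062), 5.781561851501465) centre in box [2.6 1.6 0. ] [-81.4 -56.1  58.5] [87.3 59.3 58.5]
top 56 z 0.0585 ((77.0682601928711, 10.888994216918945), 0.32416149973869324) centre in box [84.7 -8.2  0. ] [ 75.2 -47.   58.5] [88.7 30.3 58.5]
```

```bash
python3 -m inch '[[0,0,0,0,0,0.5,255],[0,0,0,0,0,1,255],[0,0,0,0,0,1.5,255],[0,0,0,0,0,2,255],[0,0,0,0,0,2,255]]'; python3 lid.py 17
```

```text
clock: 28.22
position: [0.4894, -0.0168, 0.0671]
tool_rot: [0.527, 0.472, 0.527, -0.471]
wrist_force: [1.1, 6.8, 0.3]
grip_width: 0.0158
[ 0.4894 -0.0168  0.0671] [1.1 6.8 0.3] tcp box [ 0.9  1.5 67.1]
scene 739 z 0.0591 ((119.61719512939453, 167.6972198486328), 6.034875869750977) centre in box [ 3.2 -1.   0. ] [-80.3 -60.4  58.6] [87.3 59.4 58.6]
top 53 z 0.058 ((95.53903198242188, 10.873191833496094), 0.27739423513412476) centre in box [85.8  1.   0. ] [ 75.2 -47.   58.6] [89.1 48.7 58.6]
```

View pics/scene17.png

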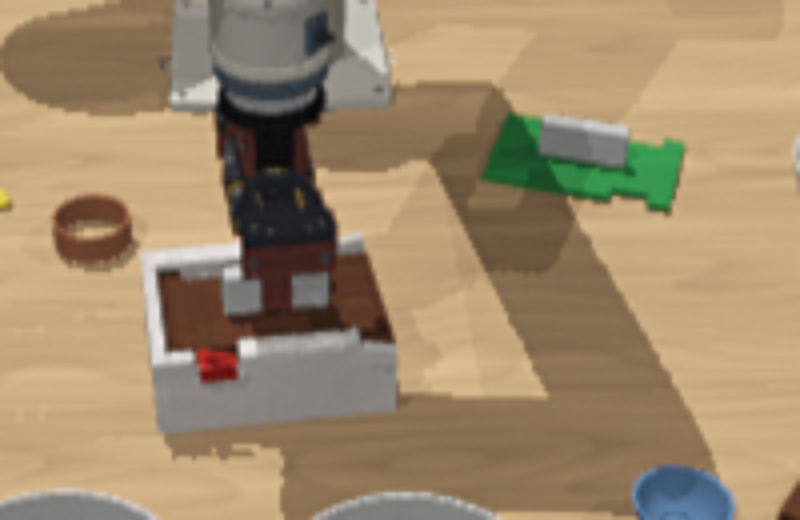

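View pics/top17.png

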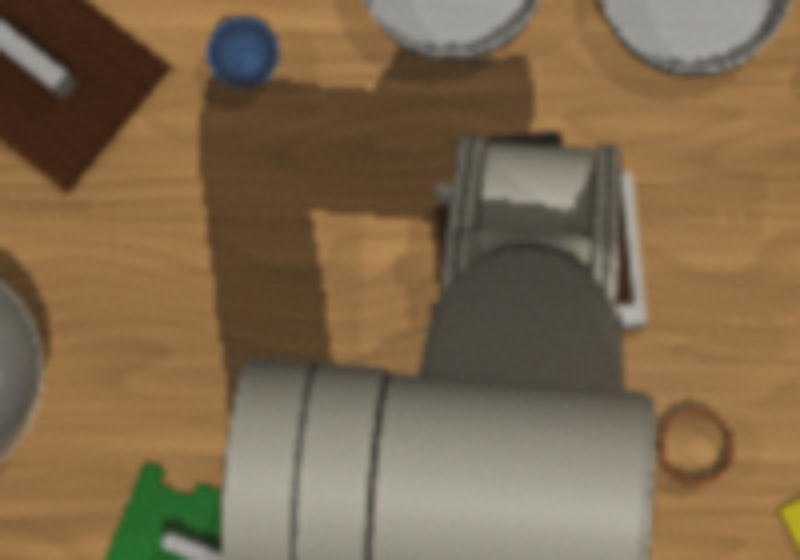

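```bash
python3 -m inch '[[0,0,0,0,0,0.5,255],[0,0,0,0,0,1,255],[0,0,0,0,0,1,255],[0,0,0,0,0,1,255],[0,0,0,0,0,1,255]]'; python3 -m inch '[[0,0,0,0,0,-1.5,255],[0,0,0,0,0,-1.5,150],[0,0,0,0,0,-1.5,150],[0,0,0,0,0,-1.5,150],[0,0,0,0,0,-1.5,150]]'; python3 -m inch '[[0,0,0,0,0,0,150],[0,0,0,-10,0,0,150],[0,0,0,-30,0,0,150],[0,0,0,-70,0,0,150],[0,0,0,-110,0,0,150]]'
```

```text
clock: 28.95
position: [0.4896, -0.017, 0.0672]
tool_rot: [0.527, 0.472, 0.527, -0.471]
wrist_force: [1.4, 12.2, 0.8]
grip_width: 0.0156
clock: 29.58
position: [0.4888, -0.0171, 0.0669]
tool_rot: [0.527, 0.471, 0.527, -0.471]
wrist_force: [0.7, -0.0, -0.2]
grip_width: 0.0359
clock: 30.2
position: [0.4886, -0.017, 0.1785]
tool_rot: [0.527, 0.471, 0.527, -0.471]
wrist_force: [-0.3, 0.2, -0.3]
grip_width: 0.0361
```

```bash
python3 -m inch '[[0,0,0,-20,0,-50,150],[0,0,0,-30,0,-105,150],[0,0,0,-30,0,-160,150],[0,0,0,-30,0,-215,150],[0,0,0,-30,0,-250,150]]';python3 -m inch '[[0,0,0,0,0,0,150],[0,0,0,0,0,0,150],[0,0,0,0,0,0,150],[0,0,0,0,0,0,150],[0,0,0,0,0,0,150]]'
python3 - <<'E'
from h import *
for n in("scene","top"):
    im,d=r.grab_frame(n);np.savez(n+"18.npz",im=im,d=d);cv2.imwrite(f"pics/{n}18f.png",im)
    c=im[150:260,240:400] if n=="scene" else im[130:250,270:430]
    cv2.imwrite(f"pics/{n}18.png",cv2.resize(c,None,fx=5,fy=5))
    C=cloud(n,d);Q=tobox(C)*1000;hsv=cv2.cvtColor(im,cv2.COLOR_BGR2HSV)
    m=(abs(Q[...,0])<110)&(abs(Q[...,1])<75)&(Q[...,2]>45)&(Q[...,2]<66)&(hsv[...,2]<110)&(hsv[...,1]>90)
    v,u=np.nonzero(m);P=tobox(ray(n,np.c_[u,v],.058))*1000;print(n,len(u),np.percentile(P[:,0],[0,1,99,100]),np.median(Q[m][:,2]))
    for tag in("10","18"):
        g=np.load(n+tag+".npz")["im"];h=cv2.cvtColor(g,cv2.COLOR_BGR2HSV)
        red=((h[...,0]<8)|(h[...,0]>172))&(h[...,1]>150)&(abs(Q[...,0])<110)&(abs(Q[...,1])<100)
        v,u=np.nonzero(red);print("red",tag,len(u),u.mean(),v.mean())
E
```

```text
clock: 30.82
position: [0.4603, 0.2337, 0.2078]
tool_rot: [0.528, 0.471, 0.528, -0.47]
wrist_force: [0.0, -0.3, -0.1]
grip_width: 0.036
clock: 31.45
position: [0.4609, 0.2309, 0.2069]
tool_rot: [0.527, 0.471, 0.527, -0.471]
wrist_force: [0.0, -0.1, 0.3]
grip_width: 0.0359
scene 651 [-79.53818545 -78.68006833  84.61034921  85.65975783] 58.76860787597516
red 10 65 293.4307692307692 220.86153846153846
red 18 73 293.6027397260274 220.53424657534248
top 1013 [-79.84053655 -78.31168745  84.66862057  86.34336026] 58.01999292932636
red 10 17 346.2352941176471 175.7058823529412
red 18 18 346.72222222222223 176.22222222222223
```

View pics/scene18.png

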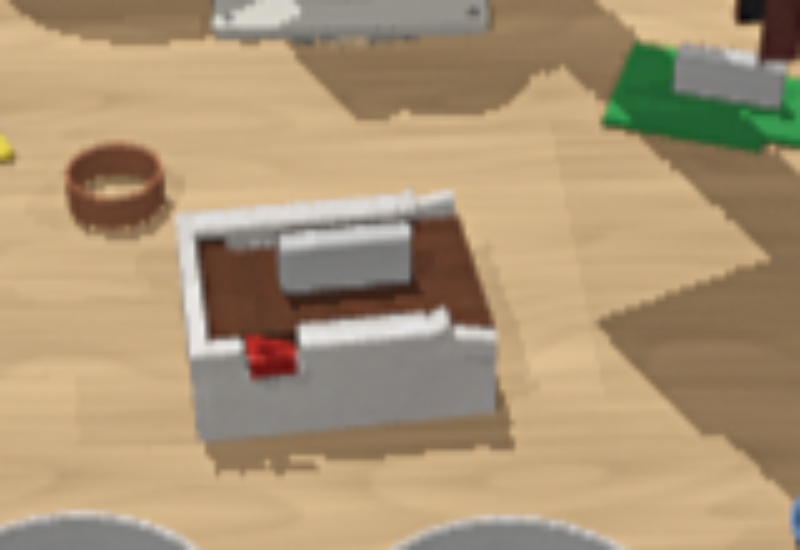

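View pics/top18.png

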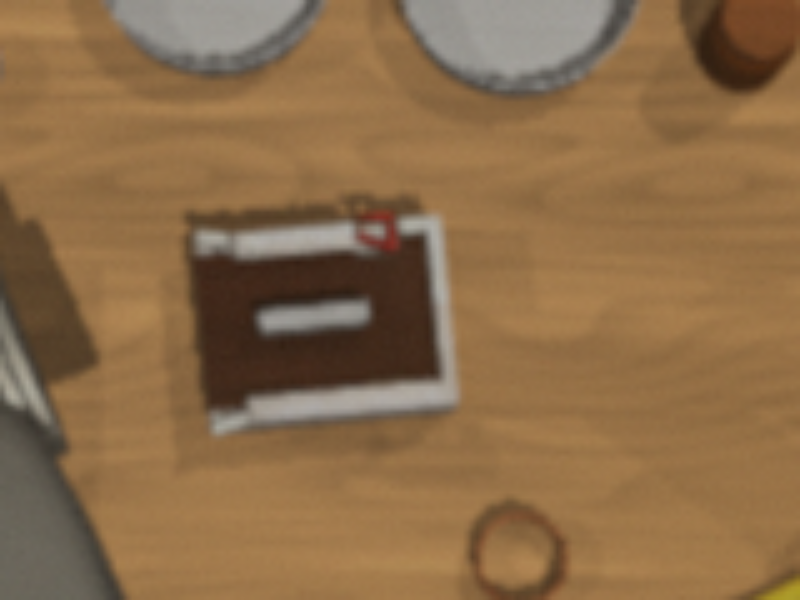

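View pics/scene18f.png

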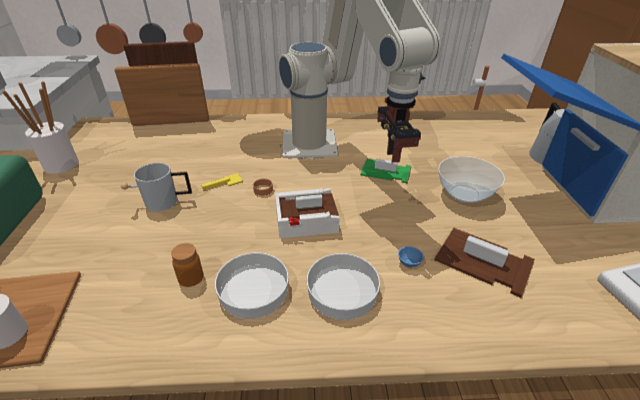

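```bash
python3 -c "
from plant import r
print(r.job_done())"
```

```text
the job is handed in; nothing more can be done
None
```

The yellow scraper is flat inside the box, and the lid is slid in and latched. I handed the job in at about 31.5 s of the 66 s allowed, with the gripper open and clear of everything.

**Scraper:** I took the one farthest from the base. A picture before the lid went on showed it lying flat on the cork floor, clear of the walls.

**Lid:** I slid the smaller dark lid in notched end first until it met the end stop, pressing with about 12 N.

**Last checks:**
- **Lid position:** it spans about x = -80 to +86 mm in the box's frame, so its centre is about +3 mm. Its top is at about 58 mm, which means it rests on the ledges.
- **Catch:** I saw it pushed aside on the way in. The red nose is now back within half a pixel of its rest position in both cameras.
- **Bystanders:** they look unmoved in the last pictures, though I did not measure each one.

**What went wrong or disagreed:**
- **Missed grasps:** I closed on air twice before gripping the scraper. The first time I also lifted before the fingers had shut. Nothing was disturbed.
- **Fingertip height:** the camera showed the fingertips at about the reported tool height, not 25 mm ahead as `r.tip_extent` says. I used the camera heights from then on.
- **Camera bias:** the two cameras differed by a few millimetres on some edges, so I confirmed the lid's final position by contact with the stop.

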